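Check the microscope's flask clamps

ROBOT

A 6-joint arm with a two-finger parallel gripper is mounted at the origin on the work surface. World frame = base frame: x ahead of the robot, y to its left, z up, the work surface at z = 0. Lengths are in m, angles in rad, forces in N, time in s.
With the tool pointing down it reaches from about 0.375 to 0.975 m from the base axis. Payload 3.8 kg.
Tool frame: the origin (TCP) lies at the very end of the fingers, on their centre line; the grasp point (between the pads) lies bot.pinch_z behind it (bot.pinch_z is the distance from the TCP to the grasp point, in m); z points along the fingers, y is the direction in which the jaws open and shut (so a half turn about z gives the same grasp; the last joint's range is limited). The gripper opens to 85 mm and grips with 20 to 120 N. Pads are 22 mm wide; open, the fingers measure 114 mm over their backs; the gripper's body (76 mm by 85 mm) begins 54 mm behind the grasp point. The pads swing forward as they close: fully open they stand 13 mm farther back than shut.
Start: joints at [1.223, 0.264, 1.604, -0, 1.274, -0.037], TCP at [0.206, 0.643, 0.231] pointing down, gripper open.
Joint ranges: [-2.63, 2.63], [-0.94, 2.18], [0.31, 2.57], [-1.31, 4.45], [0, 2.66], [-2.55, 2.55]. Speed limits (rad/s): [2.57, 2.57, 3.14, 3.14, 3.14, 3.14].

INTERFACE

Orientations are given as a unit quaternion [x, y, z, w].
In Python, from station import bot gives the robot as it stands.
- The arm moves only by the shell command python3 -m creep 'ROWS' [FORCE]. ROWS is JSON, one flat list of numbers, 7 for each row, row after row: the shift along the tool's x, y, z each as a share of 0.5 m, from -1 to 1, then the turn, a rotation vector about the tool's x, y, z each as a share of 45 degrees, from -1 to 1, then the closure, from -1 (fully open) to 1 (shut). A call has 1 to 20 rows; each row is the pose to reach, as a shift and turn from the pose commanded when the call began, along the tool's axes at that moment; what a row does not reach only later rows make up. A row lasts 1/10 s, in which the tool goes at most 50 mm and 8.59 degrees, less where a joint would pass 70% of its speed; a pose out of reach is approached as far as the arm can. A call with a number of a shift or a turn outside -1 to 1 is refused whole. A call with a gripper value outside its range is refused whole. The fingers move at their own pace and stop on an object; FORCE is the grip in N (left out, the last holds). Time passes only in rows, so rows that repeat a pose let the fingers close. It gives the time, the measured TCP pose, the force and the opening at its end, in the units of the state.
- bot.read_state(): the state, without advancing time (a new reading comes with each control period).
- bot.snapshot(name): name is "side" or "top"; returns a dict with "frame" (420x560x3 uint8, blue, green, red), "fovy" (degrees; the focal length in pixels is half the picture's height over the tangent of half this angle, whatever the lens; pixels are square), "cx", "cy" (the principal point, pixels), "R" (3x3) and "t" (3): a world point X has camera coordinates R X + t. Camera axes: x right, y down, z forward; pixel columns grow to the right and rows downward; lengths in m; the calibration is good to about 2 mm. A picture is of the moment at which its call begins. There is no depth.
- bot.close_job(): hands the job in, once; it reports no verdict.
The state is a dict: "time_s": time; "q": joint angles; "dq": joint speeds; "effort": joint torques, N m; "eef_pos": TCP position; "ee_rot": TCP orientation; "wrist_force": force on the tool from outside, world axes, zero at the start; "torque": the same for the moment, N m; "gripper_width": finger opening in m.
Only numpy, scipy, OpenCV 4.12 (cv2) and the standard library are available. Lean on these libraries where they do the work, as an engineer would, in place of code of your own. Each camera call takes 0.05 s, during which the arm holds its last target. There are 200 camera calls.

TASK

Test every flask clamp on the bench: press the dome at mid-span of its spring tongue with about 5 N and see how far it sinks (about 3 to 4 mm is sound, about 8 mm is tired). Set sound clamps flat and upright in the near-square tray and tired ones in the long narrow tray. Then click the dial, which still shows the last batch, to the number of tired clamps found, and after that press the record button fully down and let it go; leave the flask, the tip box and the jar alone.

Things in the scene. Friction and masses are not known exactly. Their poses are not given: they have to be found in the camera images.
- clamp1_grip (a point): Flask clamp 1 (all look alike; may be absent), 0.22 kg: middle of its black post, 48 mm above the clamp's underside. x runs along the clamp from post to tongue tip, z up. Post 24 (x) x 30 mm (y), top 60 mm above the underside: grip it across y. Steel base plate 96 (x) x 50 x 6 mm, from 12 mm behind this point to 84 mm ahead of it.
- clamp1_dome (a point): Top of the steel dome at mid-span of clamp 1's tongue, where to press down: 43 mm ahead (x) of the grip point, 41.5 mm above the clamp's underside, 16 mm across. It sinks with the tongue, a steel leaf 66 x 18 x 3 mm that springs out level from the post. 5 N sinks it some 3.5 mm if sound, some 8 mm if tired; in proportion to force.
- pin1 (a joint): How far (m) clamp 1's white-headed pin, 10 mm wide, under the tongue's tip, has been pushed down: 0 untested, at most 0.027. Light friction keeps it at the deepest point reached, so a gap shows under the tongue. It goes some 1.9 times as far as the dome: some 7 mm at 5 N if sound, some 15 mm if tired.
- clamp2_grip (a point): Flask clamp 2 (all look alike; may be absent), 0.22 kg: middle of its black post, 48 mm above the clamp's underside. x runs along the clamp from post to tongue tip, z up. Post 24 (x) x 30 mm (y), top 60 mm above the underside: grip it across y. Steel base plate 96 (x) x 50 x 6 mm, from 12 mm behind this point to 84 mm ahead of it.
- clamp2_dome (a point): Top of the steel dome at mid-span of clamp 2's tongue, where to press down: 43 mm ahead (x) of the grip point, 41.5 mm above the clamp's underside, 16 mm across. It sinks with the tongue, a steel leaf 66 x 18 x 3 mm that springs out level from the post. 5 N sinks it some 3.5 mm if sound, some 8 mm if tired; in proportion to force.
- pin2 (a joint): How far (m) clamp 2's white-headed pin, 10 mm wide, under the tongue's tip, has been pushed down: 0 untested, at most 0.027. Light friction keeps it at the deepest point reached, so a gap shows under the tongue. It goes some 1.9 times as far as the dome: some 7 mm at 5 N if sound, some 15 mm if tired.
- clamp3_grip (a point): Flask clamp 3 (all look alike; may be absent), 0.22 kg: middle of its black post, 48 mm above the clamp's underside. x runs along the clamp from post to tongue tip, z up. Post 24 (x) x 30 mm (y), top 60 mm above the underside: grip it across y. Steel base plate 96 (x) x 50 x 6 mm, from 12 mm behind this point to 84 mm ahead of it.
- clamp3_dome (a point): Top of the steel dome at mid-span of clamp 3's tongue, where to press down: 43 mm ahead (x) of the grip point, 41.5 mm above the clamp's underside, 16 mm across. It sinks with the tongue, a steel leaf 66 x 18 x 3 mm that springs out level from the post. 5 N sinks it some 3.5 mm if sound, some 8 mm if tired; in proportion to force.
- pin3 (a joint): How far (m) clamp 3's white-headed pin, 10 mm wide, under the tongue's tip, has been pushed down: 0 untested, at most 0.027. Light friction keeps it at the deepest point reached, so a gap shows under the tongue. It goes some 1.9 times as far as the dome: some 7 mm at 5 N if sound, some 15 mm if tired.
- clamp4_grip (a point): Flask clamp 4 (all look alike; may be absent), 0.22 kg: middle of its black post, 48 mm above the clamp's underside. x runs along the clamp from post to tongue tip, z up. Post 24 (x) x 30 mm (y), top 60 mm above the underside: grip it across y. Steel base plate 96 (x) x 50 x 6 mm, from 12 mm behind this point to 84 mm ahead of it.
- clamp4_dome (a point): Top of the steel dome at mid-span of clamp 4's tongue, where to press down: 43 mm ahead (x) of the grip point, 41.5 mm above the clamp's underside, 16 mm across. It sinks with the tongue, a steel leaf 66 x 18 x 3 mm that springs out level from the post. 5 N sinks it some 3.5 mm if sound, some 8 mm if tired; in proportion to force.
- pin4 (a joint): How far (m) clamp 4's white-headed pin, 10 mm wide, under the tongue's tip, has been pushed down: 0 untested, at most 0.027. Light friction keeps it at the deepest point reached, so a gap shows under the tongue. It goes some 1.9 times as far as the dome: some 7 mm at 5 N if sound, some 15 mm if tired.
- square_tray: Near-square shallow aluminium tray, 150 mm (x) x 170 mm (y), lip 12 mm high, wall and floor 4 mm, fixed; for sound clamps. Room for two side by side, lying along its x, 80 mm between centres. Origin at the centre of its underside.
- long_tray: Long narrow shallow aluminium tray, 72 mm (x) x 250 mm (y), lip 12 mm high, wall and floor 4 mm, fixed; for tired clamps. Room for two end to end, lying along its y, 116 mm between centres. Origin at the centre of its underside.
- dial (a joint): Angle (rad) of the counting dial on the white console with the black top (110 x 160 x 45 mm, fixed). It clicks every 0.524 rad (30 degrees): 0 = none, 0.524 = one, 1.047 = two .. 2.618 = five. The angle grows clockwise seen from above. A dash marks none, white dots one to five; a white line on the bar points to them. Takes about 0.06 N m.
- dial_grip (a point): On the dial's axis, in the grip bar, 7 mm below its top and 37 mm above the console's top. The bar is 42 mm long (x of this point, which turns with the dial), 14 mm thick (y), 32 mm high; the white line is on its -x end.
- record (a joint): Travel (m) of the record button on the console: 0 is up, 0.006 fully down; sprung, about 5 N fully down.
- record_top (a point): Centre of the top of the record button, a white round push button 28 mm across, standing 18 mm above the console's top, beside the dial; pressed straight down.
- flask: Bystander: clear culture flask with blue cap, 105 x 50 x 28 mm. Origin at the underside.
- tip_box: Bystander: pipette tip box, 87 x 62 x 59 mm. Origin at the underside.
- oil_jar: Bystander: small amber jar, 36 mm across, 60 mm high. Origin at the underside.
Mind the look-alikes: they are no part of the job. Leave any red or yellow look-alike of the part that bears clamp4_grip alone. Leave any green look-alike of the part that bears dial alone.

How it is judged:
On the way, in this order (a step that is already met when the one before it is completed fails the run):
1. every clamp has been tested at mid-span with about 5 N and lies flat in its tray (sound: near-square, tired: long) (value of joint pin1 between 0.0038 and 0.0115 m and x of clamp1_grip in the frame of square_tray between -0.066 and 0.066 m and y of clamp1_grip in the frame of square_tray between -0.076 and 0.076 m and z of clamp1_grip in the frame of square_tray between 0.046 and 0.0565 m and angle between each of clamp1_grip, clamp2_grip, clamp3_grip, clamp4_grip's own z axis and vertical below 0.06 rad and value of joint pin2 between 0.009 and 0.0245 m and x of clamp2_grip in the frame of long_tray between -0.03 and 0.03 m and y of clamp2_grip in the frame of long_tray between -0.119 and 0.119 m and z of clamp2_grip in the frame of long_tray between 0.046 and 0.0565 m and value of joint pin3 between 0.009 and 0.0245 m and x of clamp3_grip in the frame of long_tray between -0.03 and 0.03 m and y of clamp3_grip in the frame of long_tray between -0.119 and 0.119 m and z of clamp3_grip in the frame of long_tray between 0.046 and 0.0565 m and value of joint pin4 between 0.0038 and 0.0115 m and x of clamp4_grip in the frame of square_tray between -0.066 and 0.066 m and y of clamp4_grip in the frame of square_tray between -0.076 and 0.076 m and z of clamp4_grip in the frame of square_tray between 0.046 and 0.0565 m), for 0.2 s.
2. the dial stands at the number of tired clamps ((height (world z) of clamp2_grip above -50 m or value of joint dial between 0.344 and 0.704 rad) and (height (world z) of clamp3_grip above -50 m or value of joint dial between 0.344 and 0.704 rad) and (value of joint dial between 0.867 and 1.227 rad or (value of joint dial between 0.344 and 0.704 rad and distance between clamp2_grip and clamp3_grip above 100 m))), for 0.3 s.
3. the record button is fully down while the dial shows the number of tired clamps (all of step 2 and value of joint record above 0.005 m), for 0.05 s.
At the end, for the whole second after the job is handed in: Every clamp pressed with about 5 N (pin down 3.8-11.5 mm if sound, 9-24.5 mm if tired) and flat (0.06 rad) inside its tray; dial within 0.18 rad of the click for the number of tired clamps; button up; bystanders within 30 mm of their start (all of step 1 and all of step 2 and value of joint record below 0.0015 m and distance of each of flask, tip_box, oil_jar from where it was at the start of the episode below 0.03 m); the robot touches nothing.
It fails at once if the flask is moved more than 30 mm (distance of flask from where it was at the start of the episode above 0.03 m).
It fails at once if the tip box is moved more than 30 mm (distance of tip_box from where it was at the start of the episode above 0.03 m).
It fails at once if the oil jar is moved more than 30 mm (distance of oil_jar from where it was at the start of the episode above 0.03 m).
Of clamp1, clamp2, clamp3, clamp4 only 3 to 4 are there at a start; the rules pass over those that are not, and their reading is None.
At some moment in a run one of clamp1, clamp2, clamp3, clamp4 may be knocked a few centimetres aside while the robot is not near it.
It also fails if it takes over 210 s, if anything falls off the work surface, if the arm or the gripper's body presses on something with over 40 N, if the wrist force passes 120 N, or if a joint passes its speed limit or range.

## Working session

There is one attempt and no reset: what is moved stays moved. The work goes in short steps, Python scripts to look and compute and a shell command to move; the robot and the scene stay as the last step left them, time stands still between calls to the robot, and variables do not carry over. Pictures are saved under pics/ and viewed, about 12 in all and at most 16, crops included, and the job is handed in when it is done.

```bash
ls; mkdir -p pics
python3 - <<'E'
from station import bot
import cv2,pickle
for n in("top","side"):
    s=bot.snapshot(n); cv2.imwrite(f"pics/{n}0.png",s["frame"]); pickle.dump(s,open(f"{n}0.pkl","wb")); print(n,s["fovy"],s["cx"],s["cy"],s["R"],s["t"])
print(bot.read_state(),bot.pinch_z)
E
```

```text
pics
top 51.84343987205385 283.6279978306824 206.7119816605293 [[-0.02509464 -0.99944155 -0.02206474]
 [-0.97996336  0.02895612 -0.19706182]
 [ 0.19759068  0.01667744 -0.98014274]] [-0.05872143  0.54853153  1.27463491]
side 57.60921478813948 276.05670857628064 208.78724020428965 [[ 0.82539185 -0.56417732  0.02079059]
 [-0.33112083 -0.51360009 -0.79156424]
 [ 0.45726064  0.64646648 -0.61073218]] [-0.5246005   0.19653841  0.99764393]
{'time_s': 0.1, 'q': array([ 1.22307201e+00,  2.64702841e-01,  1.60525897e+00, -1.82904108e-05,
        1.27371616e+00, -3.68758838e-02]), 'dq': array([-0.00125964, -0.00183721, -0.00258785,  0.00067148, -0.00210843,
       -0.00087306]), 'effort': array([ 8.61113622e-04, -5.16711760e+01, -3.68590772e+01,  9.45328952e-05,
        6.13498254e-03,  5.61770577e-06]), 'eef_pos': array([0.20622133, 0.64201648, 0.23005804]), 'ee_rot': array([ 1.54796477e-01,  9.87945830e-01, -1.02511022e-03, -1.90689215e-04]), 'wrist_force': array([-0.35058632,  0.05480213, -0.13423489]), 'torque': array([0.05420949, 0.03897209, 0.07603961]), 'gripper_width': 0.08515770379772526} 0.0187
```

View pics/top0.png

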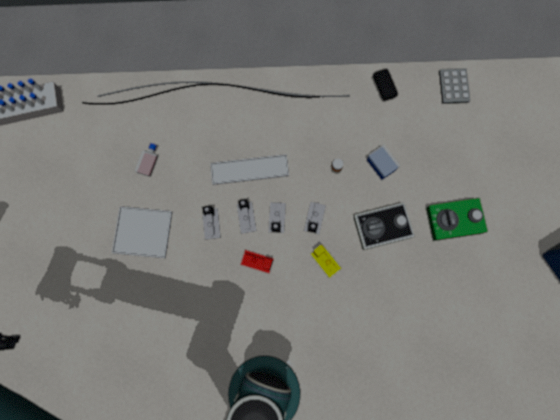

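View pics/side0.png

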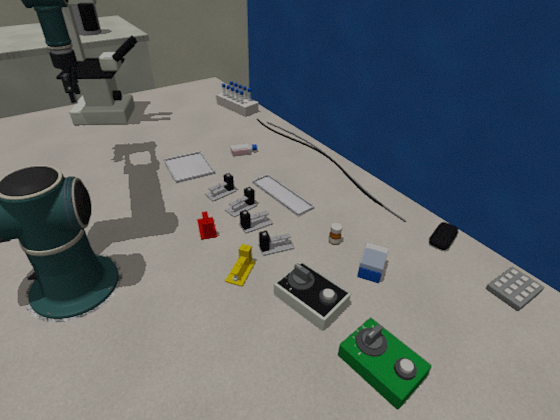

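Four grey/black clamps in the top view are at about (209,222), (246,215), (277,217) and (315,217). The red one at (257,261) and the yellow one at (326,259) are look-alikes. The white console with the black top is at (383,226); the green one at (458,218) is also a look-alike. I'll confirm these in an enlarged crop.

```bash
cat > h.py <<'E'
import numpy as np,cv2,json
from scipy.spatial.transform import Rotation as Ro
from station import bot
def K(s):
    f=210/np.tan(np.radians(s["fovy"])/2); return np.array([[f,0,s["cx"]],[0,f,s["cy"]],[0,0,1]])
def p2w(s,u,v,z):
    R=np.array(s["R"]);t=np.array(s["t"]); c=-R.T@t; d=R.T@np.linalg.inv(K(s))@[u,v,1]
    return c+d*(z-c[2])/d[2]
def w2p(s,X):
    p=K(s)@(np.array(s["R"])@np.array(X)+s["t"]); return p[:2]/p[2]
def goto(x,y,z,yaw=None,w=None):
    """shift/turn (creep units) for TCP at xyz, tool down, tool y axis at heading yaw (rad)"""
    st=bot.read_state(); R=Ro.from_quat(st["ee_rot"]); d=R.inv().apply(np.array([x,y,z])-st["eef_pos"])/0.5
    ty=R.as_matrix()[:,1]; cur=np.arctan2(ty[1],ty[0])
    if yaw is None: yaw=cur
    yaw=cur+(yaw-cur+np.pi/2)%np.pi-np.pi/2
    G=np.column_stack([[-np.sin(yaw)*-1*-1,np.cos(yaw),0],[np.cos(yaw),np.sin(yaw),0],[0,0,-1]])
    if np.linalg.det(G)<0: G[:,0]*=-1
    rv=(R.inv()*Ro.from_matrix(G)).as_rotvec()/(np.pi/4)
    print("shift",d.round(4),"turn",rv.round(4),"q6",st["q"][5].round(2),"yaw",np.degrees(cur).round(1),"->",np.degrees(yaw).round(1))
def say():
    s=bot.read_state(); ty=Ro.from_quat(s["ee_rot"]).as_matrix()[:,1]
    print(s["time_s"],s["eef_pos"].round(4),"yaw",np.degrees(np.arctan2(ty[1],ty[0])).round(2),"F",np.round(s["wrist_force"],2),"w",round(s["gripper_width"],4))
def ortho(s,x0,x1,y0,y1,z,mm=1.0):
    """metric picture of plane z; up = +x, left = +y"""
    w=[(x1,y1),(x1,y0),(x0,y0),(x0,y1)]
    src=np.float32([w2p(s,[a,b,z]) for a,b in w]); W=(y1-y0)*1000/mm;H=(x1-x0)*1000/mm
    return cv2.warpPerspective(s["frame"],cv2.getPerspectiveTransform(src,np.float32([[0,0],[W,0],[W,H],[0,H]])),(int(W),int(H)),flags=cv2.INTER_CUBIC)
E
python3 - <<'E'
from h import *; import pickle
s=pickle.load(open("top0.pkl","rb"))
for n,u,v,z in[("c1",209,210,.06),("c2",244,203,.06),("c3",277,232,.06),("c4",313,228,.06),("sq",144,232,.0),("long",249,169,.0),("cons",383,226,.045),("jar",337,165,.06),("box",382,162,.059),("flask",148,158,.02),("red",257,261,.03),("yel",326,259,.03)]: print(n,p2w(s,u,v,z).round(3))
c=cv2.resize(s["frame"][185:285,185:425],None,fx=3.3,fy=3.3,interpolation=cv2.INTER_CUBIC); cv2.imwrite("pics/a.png",c)
E
```

```text
c1 [0.542 0.155 0.06 ]
c2 [0.561 0.048 0.06 ]
c3 [ 0.468 -0.052  0.06 ]
c4 [ 0.477 -0.161  0.06 ]
sq [0.489 0.374 0.   ]
long [0.687 0.037 0.   ]
cons [ 0.48  -0.375  0.045]
jar [ 0.673 -0.243  0.06 ]
box [ 0.679 -0.383  0.059]
flask [0.728 0.364 0.02 ]
red [0.385 0.012 0.03 ]
yel [ 0.385 -0.198  0.03 ]
```

View pics/a.png

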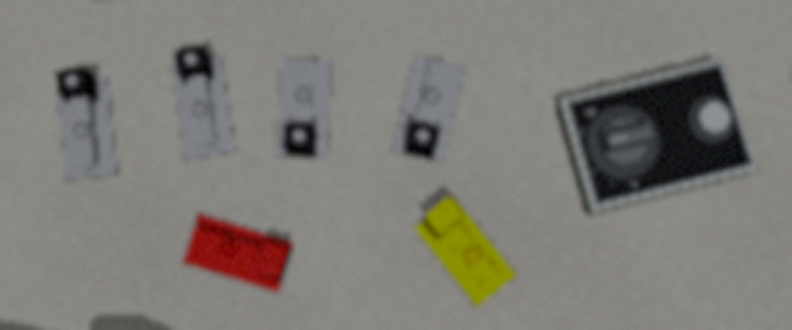

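The crop confirms it: the four grey clamps with black posts are the targets, and the red and yellow look-alikes are separate. The domes are at crop (82,131), (200,109), (304,96) and (431,96). The console with the black top has its dial at crop (625,143) and its button at (714,118). Next I'll work out poses.

Run:
```python
from h import *; import pickle
s=pickle.load(open("top0.pkl","rb"))
W=lambda u,v,z:p2w(s,185+u/3.3,185+v/3.3,z)[:2]
D=dict(c1=((76,78),(82,131),[(57,75),(66,181),(100,68),(117,173)]),c2=((193,57),(200,109),[(174,52),(185,158),(212,45),(236,150)]),c3=((299,133),(304,96),[(279,57),(279,156),(332,59),(326,156)]),c4=((424,134),(431,96),[(410,57),(392,150),(463,67),(437,158)]))
for k,(p,d,e) in D.items():
    P,Q=W(*p,.06),W(*d,.0415); e=[W(*a,.003) for a in e]
    v=Q-P; y1=[np.degrees(np.arctan2(*(sg*(b-a))[::-1])) for a,b in((e[0],e[1]),(e[2],e[3])) for sg in[1 if k in("c1","c2") else -1]]
    print(k,"post",P.round(4),"dome",Q.round(4),np.linalg.norm(v).round(4),np.degrees(np.arctan2(v[1],v[0])).round(1),"edges",np.round(y1,1),"basectr",np.mean(e,0).round(4))
print("dial",W(625,135,.085),"btn",W(714,118,.063), "corners",[W(*a,.045).round(3) for a in((560,95),(718,58),(752,166),(590,210))])
hsv=cv2.cvtColor(s["frame"],cv2.COLOR_BGR2HSV)
b=s["frame"].astype(int); m=((b[...,0]-b[...,2])>3).astype(np.uint8)*255
m=cv2.morphologyEx(m,cv2.MORPH_OPEN,np.ones((3,3)))
for c in cv2.findContours(m,0,1)[0]:
    if cv2.contourArea(c)>150:
        r=cv2.minAreaRect(c); q=[p2w(s,*a,.012)[:2].round(3).tolist() for a in cv2.boxPoints(r)]; print(np.round(r[0]),cv2.contourArea(c),q,np.mean(q,0).round(4))
```

```text
c1 post [0.5463 0.1584] dome [0.4993 0.1559] 0.0471 -177.0 edges [-174.5 -170.7] basectr [0.5125 0.1605]
c2 post [0.5631 0.0492] dome [0.517  0.0451] 0.0463 -174.8 edges [-174.4 -168. ] basectr [0.5318 0.0475]
c3 post [ 0.4887 -0.048 ] dome [ 0.5265 -0.0527] 0.0382 -7.2 edges [-1.1 -5. ] basectr [ 0.5232 -0.0512]
c4 post [ 0.4845 -0.1627] dome [ 0.5231 -0.1716] 0.0396 -13.0 edges [-12.8 -18.1] basectr [ 0.5188 -0.1682]
dial [ 0.47455677 -0.3414677 ] btn [ 0.49122246 -0.42769126] corners [array([ 0.52 , -0.291]), array([ 0.551, -0.44 ]), array([ 0.448, -0.464]), array([ 0.412, -0.313])]
[ 28. 402.] 964.5 [[0.037, 0.783], [0.034, 0.615], [-0.057, 0.607], [-0.054, 0.773]] [-0.01    0.6945]
[266. 385.] 2729.5 [[-0.025, 0.115], [0.13, 0.072], [0.073, -0.134], [-0.078, -0.086]] [ 0.025  -0.0082]
[551. 264.] 290.5 [[0.402, -0.867], [0.401, -0.915], [0.307, -0.901], [0.309, -0.853]] [ 0.3548 -0.884 ]
[372. 228.] 323.5 [[0.501, -0.304], [0.518, -0.38], [0.455, -0.391], [0.439, -0.316]] [ 0.4783 -0.3478]
[211. 224.] 333.0 [[0.551, 0.188], [0.555, 0.14], [0.464, 0.13], [0.46, 0.177]] [0.5075 0.
[... 218 characters left out ...]
] 276.0 [[0.569, -0.03], [0.567, -0.074], [0.477, -0.072], [0.479, -0.028]] [ 0.523 -0.051]
[246. 218.] 328.5 [[0.565, 0.077], [0.571, 0.03], [0.482, 0.017], [0.476, 0.063]] [0.5235 0.0468]
[457. 219.] 1754.0 [[0.547, -0.525], [0.568, -0.698], [0.457, -0.701], [0.436, -0.531]] [ 0.502  -0.6138]
[249. 169.] 1494.5 [[0.708, 0.163], [0.73, -0.084], [0.659, -0.09], [0.637, 0.155]] [0.6835 0.036 ]
[382. 162.] 606.0 [[0.707, -0.335], [0.756, -0.396], [0.678, -0.451], [0.63, -0.39]] [ 0.6928 -0.393 ]
[25. 95.] 1172.5 [[1.007, 0.909], [1.046, 0.716], [0.928, 0.683], [0.89, 0.873]] [0.9678 0.7952]
[454.  86.] 641.0 [[1.008, -0.609], [1.015, -0.695], [0.894, -0.694], [0.887, -0.609]] [ 0.951  -0.6517]
```

Run:
```python
from h import *
r=np.radians
goto(.501,.156,.10,r(97)); goto(.501,.156,.055,r(97));
```

```text
shift [-0.8586 -0.7446  0.2616] turn [-0.0026 -0.0006 -0.5513] q6 -0.04 yaw 72.2 -> 97.0
shift [-0.8586 -0.7444  0.3516] turn [-0.0026 -0.0006 -0.5513] q6 -0.04 yaw 72.2 -> 97.0
```

```bash
python3 -m creep '[-0.8586,-0.7446,0.2616,-0.0026,-0.0006,-0.5513,1, -0.8586,-0.7446,0.2616,-0.0026,-0.0006,-0.5513,1, -0.8586,-0.7446,0.2616,-0.0026,-0.0006,-0.5513,1, -0.8586,-0.7446,0.2616,-0.0026,-0.0006,-0.5513,1, -0.8586,-0.7446,0.2616,-0.0026,-0.0006,-0.5513,1, -0.8586,-0.7446,0.2616,-0.0026,-0.0006,-0.5513,1, -0.8586,-0.7446,0.2616,-0.0026,-0.0006,-0.5513,1, -0.8586,-0.7446,0.2616,-0.0026,-0.0006,-0.5513,1, -0.8586,-0.7446,0.2616,-0.0026,-0.0006,-0.5513,1, -0.8586,-0.7446,0.2616,-0.0026,-0.0006,-0.5513,1, -0.8586,-0.7446,0.2616,-0.0026,-0.0006,-0.5513,1, -0.8586,-0.7446,0.2616,-0.0026,-0.0006,-0.5513,1, -0.8586,-0.7446,0.2616,-0.0026,-0.0006,-0.5513,1, -0.8586,-0.7446,0.2616,-0.0026,-0.0006,-0.5513,1, -0.8586,-0.7446,0.3516,-0.0026,-0.0006,-0.5513,1, -0.8586,-0.7446,0.3516,-0.0026,-0.0006,-0.5513,1]'
python3 - <<'E'
from h import *
say(); goto(.501,.156,.055,np.radians(97))
a=bot.snapshot("side"); b=bot.snapshot("top")
x=cv2.resize(a["frame"][120:280,170:370],(600,480),interpolation=2)
y=cv2.resize(b["frame"][130:270,190:340],(0,0),fx=3.2,fy=3.2,interpolation=2)[:480,:]
cv2.imwrite("pics/b.png",cv2.resize(x,(800,600)))
for n,X in dict(c1=(.501,.156,.0415),c2=(.519,.0445,.0415),c3=(.528,-.052,.0415),c4=(.5245,-.1715,.0415)).items(): print(n,(w2p(a,X)-[170,120])*4)
E
```

```text
time_s: 1.7
eef_pos: [0.4963, 0.1569, 0.0511]
ee_rot: [-0.062, 0.998, 0.0, -0.004]
wrist_force: [-1.8, -0.2, -0.5]
gripper_width: 0.0001
1.7 [0.4963 0.1569 0.0511] yaw 97.08 F [-1.77 -0.23 -0.47] w 0.0001
shift [-0.009  -0.003  -0.0078] turn [ 0.0013 -0.0109  0.0017] q6 -1.44 yaw 97.1 -> 97.0
c1 [191.68376043 258.57318092]
c2 [275.62171233 316.88483958]
c3 [348.37728567 375.29647816]
c4 [432.46223635 463.48596537]
```

View pics/b.png

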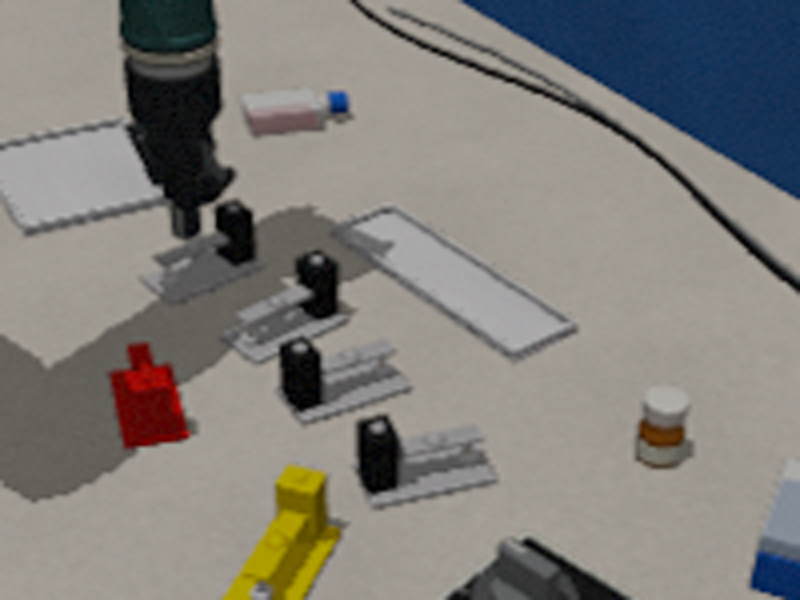

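The side view shows the tool closed above clamp 1 near (186,236), and all four clamps in place. The predicted dome rows sit about 20 crop px lower than seen, so I'll overlay wireframes on both views to find the bias.

```bash
cat >> h.py <<'E'
C=dict(c1=(.545,.161,-173),c2=(.563,.050,-171.7),c3=(.487,-.0485,-2.5),c4=(.484,-.161,-15))
def wire(s,img,off,sc,gx,gy,h,z0=0):
    h=np.radians(h); M=np.array([[np.cos(h),-np.sin(h)],[np.sin(h),np.cos(h)]])
    def loop(a,b,c,d,z,col):
        P=[w2p(s,[*(M@p+[gx,gy]),z+z0]) for p in((a,c),(b,c),(b,d),(a,d))]
        cv2.polylines(img,[np.int32((np.array(P)-off)*sc)],True,col,1)
    loop(-.012,.084,-.025,.025,.006,(0,0,255)); loop(-.012,.012,-.015,.015,.06,(0,255,0)); loop(.035,.051,-.008,.008,.0415,(255,0,255))
E
python3 - <<'E'
from h import *
say(); e=bot.read_state()["eef_pos"]
o=[]
for n,(u,v) in dict(top=(195,190),side=(205,160)).items():
    s=bot.snapshot(n); sc=5.5; c=cv2.resize(s["frame"][v:v+55 if n=="top" else v+90,u:u+140],None,fx=sc,fy=sc,interpolation=2)[:300 if n=="top" else 500]
    for k in C.values(): wire(s,c,(u,v),sc,*k)
    p=(w2p(s,e)-(u,v))*sc; cv2.circle(c,tuple(np.int32(p)),4,(255,255,0),1); print(n,p); o.append(c)
cv2.imwrite("pics/c.png",np.vstack(o)[:, :800][:800])
print(np.vstack(o).shape)
E
```

```text
1.8 [0.4995 0.1577 0.0549] yaw 97.09 F [ 1.61 -0.29  0.11] w 0.0001
top [ 73.89728161 186.72641542]
side [ 66.0792988  116.91314628]
(795, 770, 3)
```

View pics/c.png

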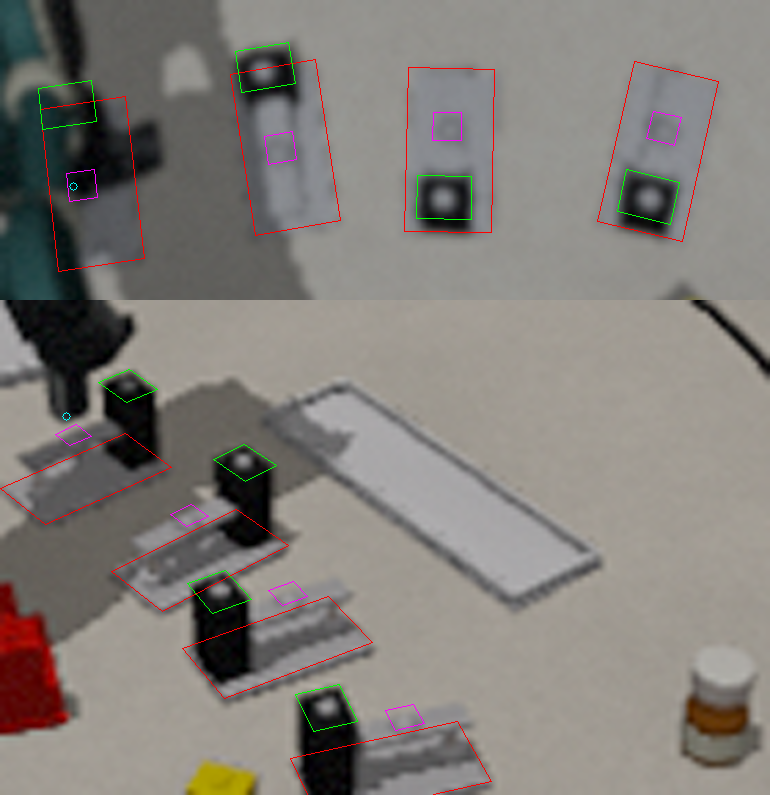

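The wireframes fit well in both views, so the calibration is fine; my earlier crop was just scaled wrongly. Now I'll press clamp 1.

```bash
python3 -m creep '[-0.005,0,0.012,0,0,0,1, -0.005,0,0.02,0,0,0,1, -0.005,0,0.026,0,0,0,1, -0.005,0,0.03,0,0,0,1, -0.005,0,0.033,0,0,0,1, -0.005,0,0.033,0,0,0,1, -0.005,0,0.033,0,0,0,1, -0.005,0,0.033,0,0,0,1]'; python3 -c "
from h import *
say()"
```

```text
time_s: 2.7
eef_pos: [0.5036, 0.1572, 0.039]
ee_rot: [-0.061, 0.998, 0.001, 0.0]
wrist_force: [-2.7, 0.1, 2.6]
gripper_width: -0.0001
2.7 [0.5036 0.1572 0.039 ] yaw 97.0 F [-2.65  0.14  2.58] w -0.0001
```

```bash
python3 -m creep '[0,0,0.003,0,0,0,1, 0,0,0.003,0,0,0,1, 0,0,0.003,0,0,0,1, 0,0,0.003,0,0,0,1, 0,0,0.003,0,0,0,1]'; python3 -c "
from h import *
say()
for i in range(4): bot.snapshot('side'); say()"
```

```text
time_s: 3.2
eef_pos: [0.5036, 0.1572, 0.0375]
ee_rot: [-0.061, 0.998, 0.001, 0.0]
wrist_force: [-3.1, 0.0, 4.8]
gripper_width: -0.0002
3.2 [0.5036 0.1572 0.0375] yaw 97.0 F [-3.11  0.03  4.79] w -0.0002
3.25 [0.5036 0.1572 0.0375] yaw 97.0 F [-3.18 -1.25  5.48] w -0.0002
3.3 [0.5036 0.1572 0.0375] yaw 97.0 F [-3.33 -0.01  4.09] w -0.0001
3.35 [0.5036 0.1572 0.0375] yaw 97.0 F [-4.05  0.14  5.11] w -0.0001
3.4 [0.5036 0.1572 0.0375] yaw 97.0 F [-2.03 -0.73  5.32] w -0.0001
```

Clamp 1 sinks about 4 mm at about 5 N, so it is sound. On to clamp 2.

```bash
python3 -m creep '[0,0,-0.086,0,0,0,1, -0.009,-0.229,-0.086,0,0,0,1, -0.009,-0.229,-0.086,0,0,0,1, -0.009,-0.229,-0.086,0,0,0,1, -0.009,-0.229,-0.086,0,0,0,1, -0.009,-0.229,-0.03,0,0,0,1, -0.009,-0.229,-0.02,0,0,0,1, -0.009,-0.229,-0.01,0,0,0,1, -0.009,-0.229,-0.006,0,0,0,1, -0.009,-0.229,-0.003,0,0,0,1, -0.009,-0.229,0,0,0,0,1, -0.009,-0.229,0,0,0,0,1, -0.009,-0.229,0,0,0,0,1, -0.009,-0.229,0,0,0,0,1]'; python3 -c "
from h import *
say()
for i in range(4): bot.snapshot('side'); say()"
```

```text
time_s: 4.8
eef_pos: [0.5226, 0.0443, 0.0377]
ee_rot: [-0.061, 0.998, 0.001, 0.001]
wrist_force: [-1.6, 2.0, 3.0]
gripper_width: 0.0001
4.8 [0.5226 0.0443 0.0377] yaw 96.99 F [-1.63  1.95  3.01] w 0.0001
4.85 [0.5226 0.0443 0.0377] yaw 96.99 F [-1.14  1.88  2.31] w 0.0002
4.9 [0.5226 0.0443 0.0376] yaw 96.99 F [-1.96  1.45  2.58] w -0.0
4.95 [0.5226 0.0443 0.0376] yaw 96.99 F [-1.67  1.94  2.78] w -0.0003
5.0 [0.5226 0.0443 0.0376] yaw 96.99 F [-1.08  2.31  2.56] w 0.0002
```

Clamp 2 gives about 2.6 N at 3.9 mm, so it is tired. I'll bring it to about 5 N.

```bash
python3 -m creep '[0,0,0.004,0,0,0,1, 0,0,0.008,0,0,0,1, 0,0,0.008,0,0,0,1, 0,0,0.008,0,0,0,1, 0,0,0.008,0,0,0,1]'; python3 -c "
from h import *
say()
for i in range(3): bot.snapshot('side'); say()
goto(.528,-.052,.085,np.radians(87.5));goto(.528,-.052,.037,np.radians(87.5))"
```

```text
time_s: 5.5
eef_pos: [0.5225, 0.0441, 0.0334]
ee_rot: [-0.061, 0.998, 0.001, 0.001]
wrist_force: [-1.3, 1.6, 4.2]
gripper_width: -0.0001
5.5 [0.5225 0.0441 0.0334] yaw 97.0 F [-1.25  1.63  4.23] w -0.0001
5.55 [0.5225 0.0442 0.0334] yaw 97.0 F [-0.87  2.4   5.11] w 0.0
5.6 [0.5225 0.0442 0.0334] yaw 97.0 F [-1.19  1.55  4.71] w -0.0003
5.65 [0.5225 0.0442 0.0334] yaw 97.0 F [-0.62  2.43  4.1 ] w -0.0002
shift [ 0.0123 -0.192  -0.1036] turn [0.0024 0.0016 0.2112] q6 -1.66 yaw 97.0 -> 87.5
shift [ 0.0124 -0.1922 -0.0076] turn [0.0024 0.0016 0.2112] q6 -1.66 yaw 97.0 -> 87.5
```

```bash
python3 -m creep '[0,0,-0.1,0,0,0,1, 0.012,-0.192,-0.1,0,0,0.21,1, 0.012,-0.192,-0.1,0,0,0.21,1, 0.012,-0.192,-0.1,0,0,0.21,1, 0.012,-0.192,-0.1,0,0,0.21,1, 0.012,-0.192,-0.04,0,0,0.21,1, 0.012,-0.192,-0.03,0,0,0.21,1, 0.012,-0.192,-0.02,0,0,0.21,1, 0.012,-0.192,-0.014,0,0,0.21,1, 0.012,-0.192,-0.01,0,0,0.21,1, 0.012,-0.192,-0.008,0,0,0.21,1, 0.012,-0.192,-0.008,0,0,0.21,1, 0.012,-0.192,-0.008,0,0,0.21,1, 0.012,-0.192,-0.008,0,0,0.21,1]'; python3 -c "
from h import *
say()
for i in range(4): bot.snapshot('side'); say()"
```

```text
time_s: 7.05
eef_pos: [0.5283, -0.0517, 0.0376]
ee_rot: [0.021, 1.0, 0.001, 0.001]
wrist_force: [-2.2, 2.9, 4.1]
gripper_width: 0.0001
7.05 [ 0.5283 -0.0517  0.0376] yaw 87.54 F [-2.17  2.95  4.13] w 0.0001
7.1 [ 0.5283 -0.0517  0.0375] yaw 87.54 F [-1.97  3.18  4.87] w 0.0002
7.15 [ 0.5283 -0.0517  0.0375] yaw 87.54 F [-2.05  2.39  5.69] w 0.0002
7.2 [ 0.5283 -0.0517  0.0375] yaw 87.54 F [-2.11  3.46  4.1 ] w -0.0
7.25 [ 0.5283 -0.0517  0.0374] yaw 87.54 F [-1.22  3.4   5.34] w -0.0
```

Clamp 3 gives about 4.8 N at 4.1 mm, so it is sound. On to clamp 4.

```bash
python3 -c "
from h import *
goto(.5255,-.172,.037,np.radians(75))"
```

```text
shift [-0.0047 -0.2405  0.0003] turn [0.003  0.0013 0.2787] q6 -1.68 yaw 87.5 -> 75.0
```

```bash
python3 -m creep '[0,0,-0.1,0,0,0,1, -0.005,-0.24,-0.1,0,0,0.279,1, -0.005,-0.24,-0.1,0,0,0.279,1, -0.005,-0.24,-0.1,0,0,0.279,1, -0.005,-0.24,-0.1,0,0,0.279,1, -0.005,-0.24,-0.035,0,0,0.279,1, -0.005,-0.24,-0.02,0,0,0.279,1, -0.005,-0.24,-0.012,0,0,0.279,1, -0.005,-0.24,-0.006,0,0,0.279,1, -0.005,-0.24,0,0,0,0.279,1, -0.005,-0.24,0,0,0,0.279,1, -0.005,-0.24,0,0,0,0.279,1, -0.005,-0.24,0,0,0,0.279,1]'; python3 -c "
from h import *
say()
for i in range(4): bot.snapshot('side'); say()"
```

```text
time_s: 8.55
eef_pos: [0.5258, -0.1718, 0.0375]
ee_rot: [0.131, 0.991, 0.001, 0.001]
wrist_force: [-0.9, 2.4, 3.0]
gripper_width: 0.0
8.55 [ 0.5258 -0.1718  0.0375] yaw 75.0 F [-0.88  2.43  2.96] w 0.0
8.6 [ 0.5258 -0.1718  0.0374] yaw 74.99 F [-0.42  1.45  1.37] w -0.0
8.65 [ 0.5258 -0.1718  0.0374] yaw 74.99 F [-0.55  1.49  2.32] w -0.0006
8.7 [ 0.5258 -0.1718  0.0373] yaw 74.99 F [-0.68  2.6   2.4 ] w -0.0
8.75 [ 0.5258 -0.1719  0.0373] yaw 74.99 F [0.41 1.88 1.75] w 0.0003
```

Clamp 4 gives about 2.2 N at 4.1 mm, so it is tired. I'll press it to about 5 N, then lift and check for a knocked clamp.

```bash
python3 -m creep '[0,0,0.004,0,0,0,1, 0,0,0.008,0,0,0,1, 0,0,0.008,0,0,0,1, 0,0,0.008,0,0,0,1, 0,0,0.008,0,0,0,1]'; python3 -c "
from h import *
say()
for i in range(3): bot.snapshot('side'); say()"
python3 -m creep '[0,0,-0.1,0,0,0,0, 0,0,-0.3,0,0,0,-0.3, 0,-0.2,-0.3,0,0,0,-0.3, 0,-0.2,-0.3,0,0,0,-0.3, 0,-0.2,-0.3,0,0,0,-0.3, 0,-0.2,-0.3,0,0,0,-0.3, 0,-0.2,-0.3,0,0,0,-0.3]'
python3 - <<'E'
from h import *
say()
o=[]
for n,(u,v) in dict(top=(195,190),side=(205,160)).items():
    s=bot.snapshot(n); sc=5.5; c=cv2.resize(s["frame"][v:v+55 if n=="top" else v+90,u:u+140],None,fx=sc,fy=sc,interpolation=2)
    for k in C.values(): wire(s,c,(u,v),sc,*k)
    o.append(c)
cv2.imwrite("pics/d.png",np.vstack(o))
E
```

```text
time_s: 9.25
eef_pos: [0.5259, -0.172, 0.0331]
ee_rot: [0.131, 0.991, 0.001, 0.001]
wrist_force: [1.1, 2.4, 4.8]
gripper_width: 0.0003
9.25 [ 0.5259 -0.172   0.0331] yaw 74.99 F [1.11 2.43 4.85] w 0.0003
9.3 [ 0.5259 -0.172   0.0331] yaw 74.99 F [0.92 3.14 4.79] w -0.0
9.35 [ 0.5259 -0.172   0.0331] yaw 74.99 F [1.06 2.   4.83] w -0.0001
9.4 [ 0.5259 -0.172   0.0331] yaw 74.99 F [1.62 2.38 4.36] w 0.0002
time_s: 10.1
eef_pos: [0.4983, -0.2679, 0.1809]
ee_rot: [0.131, 0.991, 0.002, -0.001]
wrist_force: [-0.4, -0.4, 0.4]
gripper_width: 0.0556
10.1 [ 0.4983 -0.2679  0.1809] yaw 74.95 F [-0.39 -0.39  0.45] w 0.0556
```

View pics/d.png

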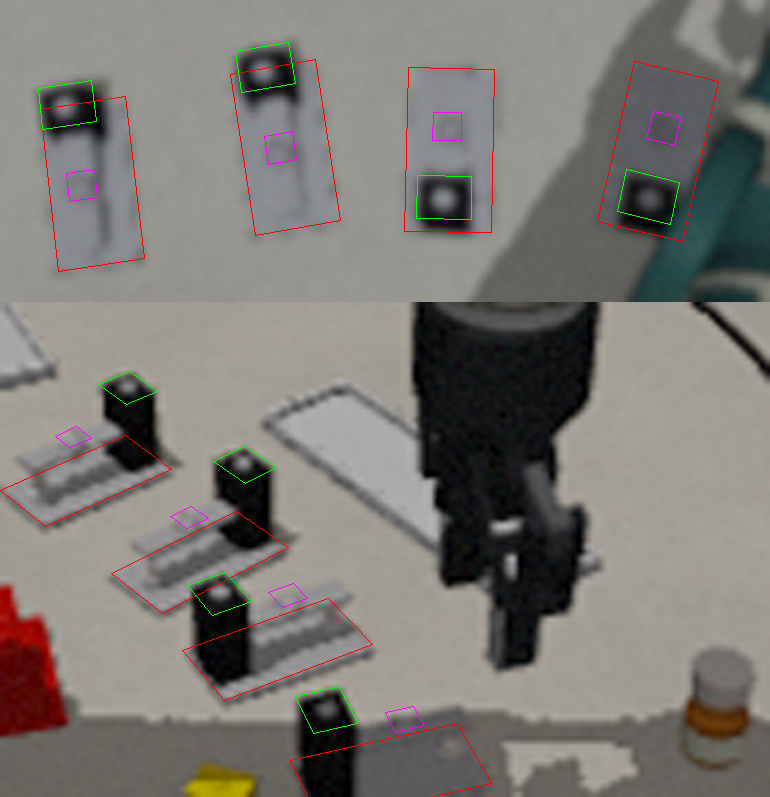

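All four clamps are still in place. Next I'll pick up clamp 4, which goes in the long tray.

```bash
python3 -c "
from h import *
goto(.484,-.161,.10,np.radians(75));goto(.484,-.161,.03,np.radians(75))"
```

```text
shift [0.082  0.1969 0.162 ] turn [ 0.0044 -0.0045  0.001 ] q6 -1.85 yaw 75.0 -> 75.0
shift [0.0815 0.1965 0.302 ] turn [ 0.0044 -0.0045  0.001 ] q6 -1.85 yaw 75.0 -> 75.0
```

```bash
python3 -m creep '[0.082,0.197,0.162,0,0,0,-0.3, 0.082,0.197,0.162,0,0,0,-0.3, 0.082,0.197,0.162,0,0,0,-0.3, 0.082,0.197,0.162,0,0,0,-0.3, 0.082,0.197,0.162,0,0,0,-0.3, 0.082,0.197,0.22,0,0,0,-0.3, 0.082,0.197,0.27,0,0,0,-0.3, 0.082,0.197,0.302,0,0,0,-0.3, 0.082,0.197,0.302,0,0,0,-0.3, 0.082,0.197,0.302,0,0,0,1, 0.082,0.197,0.302,0,0,0,1, 0.082,0.197,0.302,0,0,0,1, 0.082,0.197,0.302,0,0,0,1, 0.082,0.197,0.302,0,0,0,1, 0.082,0.197,0.302,0,0,0,1]' 40
python3 -c "
from h import *
say(); goto(.484,-.161,.15); goto(.6855,.0141,.15,np.radians(5));goto(.6855,.0141,.04,np.radians(5))"
```

```text
time_s: 11.7
eef_pos: [0.4871, -0.1634, 0.0336]
ee_rot: [0.131, 0.991, 0.001, 0.002]
wrist_force: [0.9, 0.6, 6.8]
gripper_width: 0.0293
11.7 [ 0.4871 -0.1634  0.0336] yaw 75.0 F [0.92 0.6  6.77] w 0.0293
shift [ 0.0063  0.0034 -0.2329] turn [ 0.002   0.0049 -0.    ] q6 -1.68 yaw 75.0 -> 75.0
shift [-0.2924  0.4459 -0.2311] turn [0.0047 0.003  1.5556] q6 -1.68 yaw 75.0 -> 5.0
shift [-0.2915  0.4456 -0.0111] turn [0.0047 0.003  1.5556] q6 -1.68 yaw 75.0 -> 5.0
```

```bash
python3 -m creep '[0,0,-0.08,0,0,0,1, 0,0,-0.16,0,0,0,1, 0,0,-0.24,0,0,0,1, -0.29,0.445,-0.24,0,0,0.85,1, -0.29,0.445,-0.24,0,0,0.85,1, -0.29,0.445,-0.24,0,0,0.85,1, -0.29,0.445,-0.24,0,0,0.85,1, -0.29,0.445,-0.24,0,0,0.85,1, -0.29,0.445,-0.24,0,0,0.85,1, -0.29,0.445,-0.24,0,0,0.85,1, -0.29,0.445,-0.24,0,0,0.85,1]'
python3 -c "
from h import *
say(); goto(.6855,.0141,.15,np.radians(5));goto(.6855,.0141,.037,np.radians(5))"
```

```text
time_s: 12.8
eef_pos: [0.6818, 0.0146, 0.1509]
ee_rot: [0.448, 0.894, 0.0, -0.001]
wrist_force: [0.2, -0.3, -3.4]
gripper_width: 0.0295
12.8 [0.6818 0.0146 0.1509] yaw 36.82 F [ 0.21 -0.29 -3.42] w 0.0295
shift [-0.0052  0.0052  0.0018] turn [-0.0022 -0.0028  0.707 ] q6 -0.66 yaw 36.8 -> 5.0
shift [-0.0058  0.0055  0.2278] turn [-0.0022 -0.0028  0.707 ] q6 -0.66 yaw 36.8 -> 5.0
```

```bash
python3 -m creep '[-0.004,0.005,0,0,0,0.707,1, -0.004,0.005,0,0,0,0.707,1, -0.004,0.005,0,0,0,0.707,1, -0.004,0.005,0,0,0,0.707,1, -0.004,0.005,0.08,0,0,0.707,1, -0.004,0.005,0.16,0,0,0.707,1, -0.004,0.005,0.18,0,0,0.707,1, -0.004,0.005,0.18,0,0,0.707,1, -0.004,0.005,0.18,0,0,0.707,1]'
cat >> h.py <<'E'
def tray(s,img,off,sc,x,y,h,lx,ly,z=.012):
    h=np.radians(h); M=np.array([[np.cos(h),-np.sin(h)],[np.sin(h),np.cos(h)]])
    P=[w2p(s,[*(M@np.array(p)+[x,y]),z]) for p in((-lx/2,-ly/2),(lx/2,-ly/2),(lx/2,ly/2),(-lx/2,ly/2))]
    cv2.polylines(img,[np.int32((np.array(P)-off)*sc)],True,(0,255,255),1)
def look(name,tu,tv,su,sv,clamps,sc=4.0):
    o=[]
    for n,(u,v) in dict(top=(tu,tv),side=(su,sv)).items():
        s=bot.snapshot(n); h=75; c=cv2.resize(s["frame"][v:v+h,u:u+200],None,fx=sc,fy=sc,interpolation=2)
        for k in clamps: wire(s,c,(u,v),sc,*k)
        tray(s,c,(u,v),sc,.6835,.036,5.1,.072,.25); tray(s,c,(u,v),sc,.4885,.377,-5,.15,.17)
        o.append(c)
    cv2.imwrite(name,np.vstack(o))
E
python3 - <<'E'
from h import *
say(); e=bot.read_state()["eef_pos"]
look("pics/e.png",110,150,160,145,[(e[0],e[1],-85,e[2]-.0336)])
E
```

```text
time_s: 13.7
eef_pos: [0.6868, 0.0139, 0.0638]
ee_rot: [0.676, 0.737, 0.001, 0.0]
wrist_force: [-0.5, -0.4, -2.1]
gripper_width: 0.0296
13.7 [0.6868 0.0139 0.0638] yaw 4.89 F [-0.47 -0.37 -2.09] w 0.0296
```

View pics/e.png

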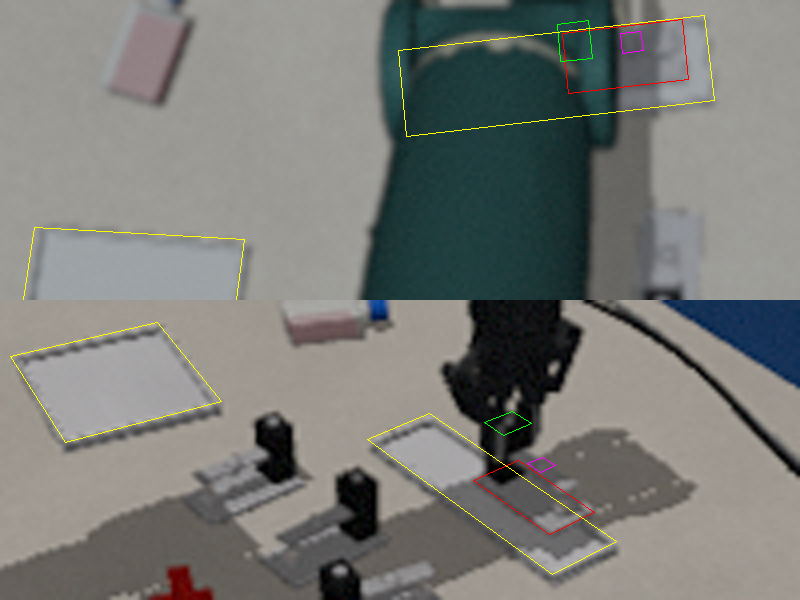

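The tray outlines match within about 1 px and the clamp hangs over the long tray's near half. I'll lower and release it.

```bash
python3 -m creep '[0,0,0.03,0,0,0,1, 0,0,0.045,0,0,0,1, 0,0,0.052,0,0,0,1, 0,0,0.055,0,0,0,1, 0,0,0.055,0,0,0,1, 0,0,0.055,0,0,0,1]'; python3 -c "
from h import *
say()"
python3 -m creep '[0,0,0,0,0,0,-0.3, 0,0,0,0,0,0,-0.3, 0,0,0,0,0,0,-0.3, 0,0,-0.05,0,0,0,-0.3, 0,0,-0.12,0,0,0,-0.3, 0,0,-0.2,0,0,0,-0.3, 0,0,-0.2,0,0,0,-0.3]'
python3 -c "
from h import *
say(); goto(.562,.049,.13,np.radians(98));goto(.562,.049,.030,np.radians(98))"
```

```text
time_s: 14.4
eef_pos: [0.6861, 0.0147, 0.0376]
ee_rot: [0.676, 0.737, 0.001, -0.001]
wrist_force: [-6.5, -0.3, 12.6]
gripper_width: 0.0295
14.4 [0.6861 0.0147 0.0376] yaw 4.94 F [-6.53 -0.3  12.65] w 0.0295
time_s: 15.1
eef_pos: [0.6911, 0.0143, 0.1422]
ee_rot: [0.676, 0.737, 0.005, 0.004]
wrist_force: [1.5, 1.1, 0.7]
gripper_width: 0.0554
15.1 [0.6911 0.0143 0.1422] yaw 4.94 F [1.47 1.14 0.74] w 0.0554
shift [ 0.0913 -0.2515  0.0212] turn [ 0.0126 -0.0132  1.9319] q6 -0.1 yaw 4.9 -> -82.0
shift [ 0.0912 -0.2541  0.2212] turn [ 0.0126 -0.0132  1.9319] q6 -0.1 yaw 4.9 -> -82.0
```

```bash
python3 -m creep '[0,0,0,0,0,0.95,-0.3, 0.09,-0.25,0,0,0,0.95,-0.3, 0.09,-0.25,0,0,0,0.95,-0.3, 0.09,-0.25,0,0,0,0.95,-0.3, 0.09,-0.25,0,0,0,0.95,-0.3, 0.09,-0.25,0,0,0,0.95,-0.3]'
python3 - <<'E'
from h import *
goto(.562,.049,.13,np.radians(98));goto(.562,.049,.030,np.radians(98))
s=bot.snapshot("top")
look("pics/f.png",150,150,160,145,[(.6855,.0141,-85,.004),C["c1"],C["c2"],C["c3"]])
E
```

```text
time_s: 15.7
eef_pos: [0.5565, 0.0488, 0.1341]
ee_rot: [0.898, 0.44, 0.0, -0.001]
wrist_force: [0.6, 0.4, -0.3]
gripper_width: 0.0556
shift [0.0071 0.0084 0.0082] turn [-0.0022 -0.0011  0.9823] q6 0.7 yaw -37.8 -> -82.0
shift [0.0069 0.0087 0.2082] turn [-0.0022 -0.0011  0.9823] q6 0.7 yaw -37.8 -> -82.0
```

View pics/f.png

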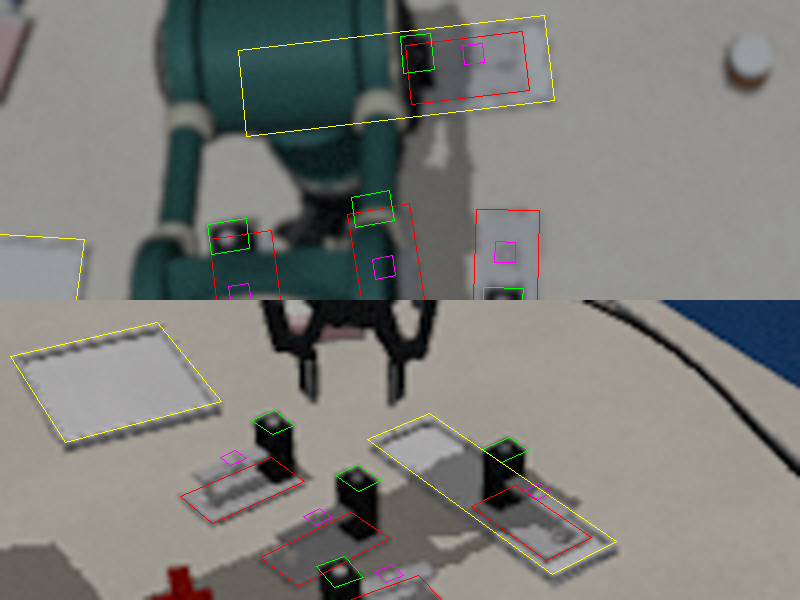

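Clamp 4 sits flat inside the long tray (side crop, post at about (505,465)), and clamps 1–3 have not moved. Now clamp 2.

```bash
python3 -m creep '[0.007,0.0085,0,0,0,0.98,-0.3, 0.007,0.0085,0,0,0,0.98,-0.3, 0.007,0.0085,0,0,0,0.98,-0.3, 0.007,0.0085,0,0,0,0.98,-0.3, 0.007,0.0085,0,0,0,0.98,-0.3, 0.007,0.0085,0,0,0,0.98,-0.3, 0.007,0.0085,0.08,0,0,0.98,-0.3, 0.007,0.0085,0.15,0,0,0.98,-0.3, 0.007,0.0085,0.2,0,0,0.98,-0.3, 0.007,0.0085,0.207,0,0,0.98,-0.3, 0.007,0.0085,0.207,0,0,0.98,-0.3, 0.007,0.0085,0.207,0,0,0.98,1, 0.007,0.0085,0.207,0,0,0.98,1, 0.007,0.0085,0.207,0,0,0.98,1, 0.007,0.0085,0.207,0,0,0.98,1, 0.007,0.0085,0.207,0,0,0.98,1, 0.007,0.0085,0.207,0,0,0.98,1]' 40
python3 -c "
from h import *
say(); goto(.6753,.1297,.15,np.radians(5));goto(.6753,.1297,.065,np.radians(5))"
```

```text
time_s: 17.55
eef_pos: [0.5655, 0.0492, 0.0336]
ee_rot: [0.998, 0.071, 0.003, -0.001]
wrist_force: [0.5, 2.8, 6.1]
gripper_width: 0.0296
17.55 [0.5655 0.0492 0.0336] yaw -81.9 F [0.49 2.76 6.08] w 0.0296
shift [ 0.2413 -0.1288 -0.2312] turn [ 0.0036 -0.0074 -1.9312] q6 1.47 yaw -81.9 -> 5.0
shift [ 0.2404 -0.1285 -0.0612] turn [ 0.0036 -0.0074 -1.9312] q6 1.47 yaw -81.9 -> 5.0
```

```bash
python3 -m creep '[0,0,-0.08,0,0,0,1, 0,0,-0.16,0,0,0,1, 0,0,-0.24,0,0,-0.2,1, 0.24,-0.129,-0.24,0,0,-0.97,1, 0.24,-0.129,-0.24,0,0,-0.97,1, 0.24,-0.129,-0.24,0,0,-0.97,1, 0.24,-0.129,-0.24,0,0,-0.97,1, 0.24,-0.129,-0.24,0,0,-0.97,1, 0.24,-0.129,-0.24,0,0,-0.97,1, 0.24,-0.129,-0.24,0,0,-0.97,1]'
python3 -c "
from h import *
say(); goto(.6753,.1297,.15,np.radians(5));goto(.6753,.1297,.0645,np.radians(5))"
```

```text
time_s: 18.55
eef_pos: [0.672, 0.1287, 0.1511]
ee_rot: [0.9, 0.435, 0.0, -0.001]
wrist_force: [-0.2, -0.7, -3.1]
gripper_width: 0.0298
18.55 [0.672  0.1287 0.1511] yaw -38.43 F [-0.22 -0.66 -3.05] w 0.0298
shift [0.0057 0.0039 0.0022] turn [-0.0013 -0.0018 -0.9652] q6 0.82 yaw -38.4 -> 5.0
shift [0.0056 0.0041 0.1732] turn [-0.0013 -0.0018 -0.9652] q6 0.82 yaw -38.4 -> 5.0
```

```bash
python3 -m creep '[0.004,0.003,0,0,0,-0.965,1, 0.004,0.003,0,0,0,-0.965,1, 0.004,0.003,0,0,0,-0.965,1, 0.004,0.003,0,0,0,-0.965,1, 0.004,0.003,0,0,0,-0.965,1, 0.004,0.003,0.08,0,0,-0.965,1, 0.004,0.003,0.16,0,0,-0.965,1, 0.004,0.003,0.175,0,0,-0.965,1, 0.004,0.003,0.175,0,0,-0.965,1, 0.004,0.003,0.175,0,0,-0.965,1]'
python3 - <<'E'
from h import *
say(); goto(.6753,.1297,.037,np.radians(5));e=bot.read_state()["eef_pos"]
s=bot.snapshot("side"); 
look("pics/g.png",150,150,160,145,[(e[0],e[1],-85,e[2]-.0336)])
E
```

```text
time_s: 19.55
eef_pos: [0.6766, 0.1301, 0.0659]
ee_rot: [0.675, 0.738, 0.002, 0.0]
wrist_force: [0.7, 0.8, -1.0]
gripper_width: 0.0295
19.55 [0.6766 0.1301 0.0659] yaw 5.11 F [ 0.68  0.78 -0.99] w 0.0295
shift [-0.0006 -0.0029  0.0579] turn [ 0.0043 -0.0026  0.0024] q6 0.06 yaw 5.1 -> 5.0
```

View pics/g.png

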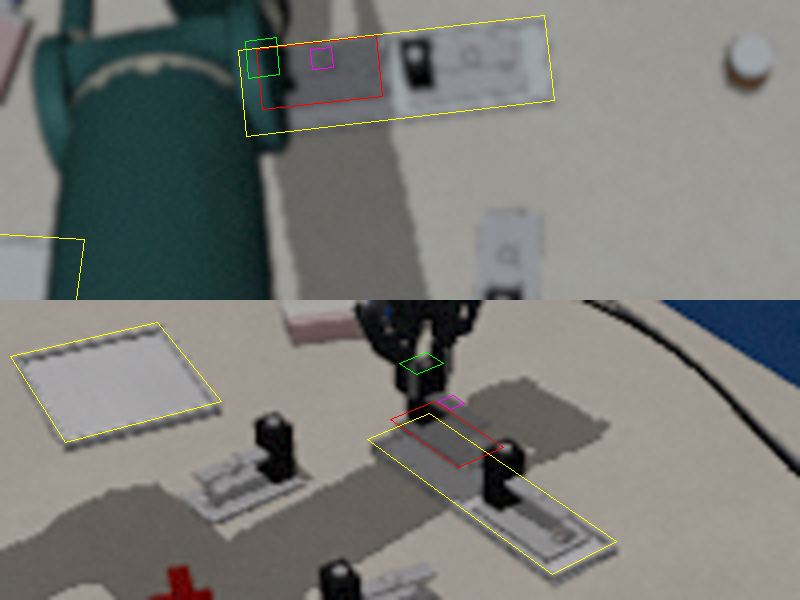

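Clamp 2 is lined up over the free half of the long tray, and clamp 4's back edge (top crop x≈400) clears its front edge (x≈384). I'll lower and release it.

```bash
python3 -m creep '[-0.001,-0.002,0.03,0,0,0,1, -0.001,-0.002,0.045,0,0,0,1, -0.001,-0.002,0.054,0,0,0,1, -0.001,-0.002,0.058,0,0,0,1, -0.001,-0.002,0.058,0,0,0,1, -0.001,-0.002,0.058,0,0,0,1]'; python3 -c "
from h import *
say()"
python3 -m creep '[0,0,0,0,0,0,-0.3, 0,0,0,0,0,0,-0.3, 0,0,0,0,0,0,-0.3, 0,0,-0.05,0,0,0,-0.3, 0,0,-0.12,0,0,0,-0.3, 0,0,-0.2,0,0,0,-0.3, 0,0,-0.2,0,0,0,-0.3]'
python3 -c "
from h import *
say(); goto(.544,.160,.13,np.radians(96));goto(.544,.160,.030,np.radians(96))"
```

```text
time_s: 20.3
eef_pos: [0.6736, 0.1294, 0.0377]
ee_rot: [0.675, 0.738, -0.0, -0.001]
wrist_force: [-9.0, -1.2, 15.7]
gripper_width: 0.0291
20.3 [0.6736 0.1294 0.0377] yaw 5.16 F [-9.   -1.23 15.66] w 0.0291
time_s: 21.0
eef_pos: [0.6793, 0.1302, 0.1423]
ee_rot: [0.675, 0.738, 0.006, 0.003]
wrist_force: [0.7, 1.0, 1.0]
gripper_width: 0.0552
21.0 [0.6793 0.1302 0.1423] yaw 5.16 F [0.7  1.02 1.03] w 0.0552
shift [ 0.0837 -0.2644  0.0214] turn [ 0.0104 -0.0154  1.9813] q6 0.06 yaw 5.2 -> -84.0
shift [ 0.0832 -0.2669  0.2214] turn [ 0.0104 -0.0154  1.9813] q6 0.06 yaw 5.2 -> -84.0
```

```bash
python3 -m creep '[0,0,0,0,0,-1,-0.3, 0.084,-0.264,0,0,0,-1,-0.3, 0.084,-0.264,0,0,0,-1,-0.3, 0.084,-0.264,0,0,0,-1,-0.3, 0.084,-0.264,0,0,0,-1,-0.3, 0.084,-0.264,0,0,0,-1,-0.3]'
python3 - <<'E'
from h import *
say()
goto(.544,.160,.13,np.radians(95));goto(.544,.160,.030,np.radians(95))
look("pics/i.png",150,165,160,145,[(.6855,.0141,-85,.004),(.674,.1294,-85,.004),C["c1"],C["c3"]])
E
```

```text
time_s: 21.6
eef_pos: [0.5372, 0.1596, 0.1339]
ee_rot: [0.338, 0.941, 0.001, -0.001]
wrist_force: [0.4, -0.0, 0.7]
gripper_width: 0.0555
21.6 [0.5372 0.1596 0.1339] yaw 50.45 F [ 0.45 -0.01  0.66] w 0.0555
shift [-0.01    0.0092  0.0078] turn [ 0.0016 -0.0017 -0.9899] q6 -0.64 yaw 50.5 -> 95.0
shift [-0.0103  0.0091  0.2078] turn [ 0.0016 -0.0017 -0.9899] q6 -0.64 yaw 50.5 -> 95.0
```

View pics/i.png

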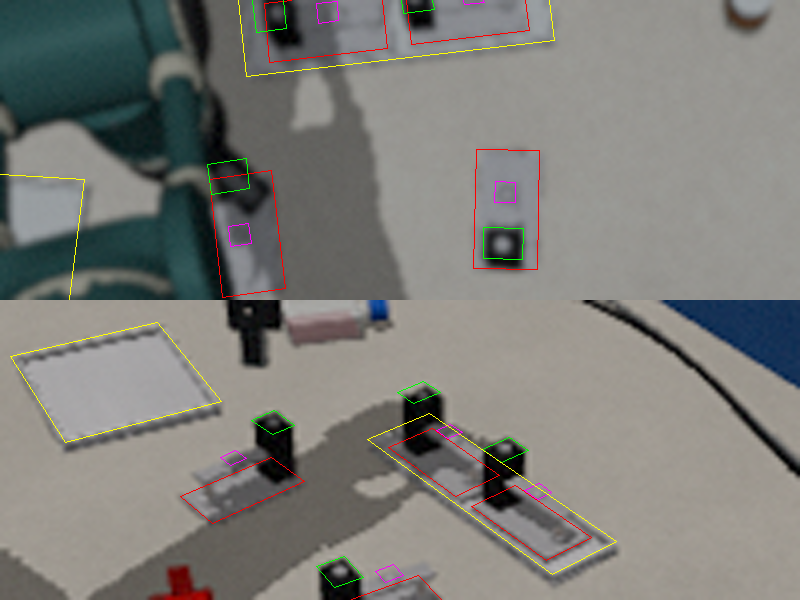

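Both tired clamps lie flat in the long tray, with posts at side crop (420,420) and (503,475), and clamps 1 and 3 have not moved. I'll pick up clamp 1.

```bash
python3 -m creep '[-0.01,0.008,0,0,0,-0.99,-0.3, -0.01,0.008,0,0,0,-0.99,-0.3, -0.01,0.008,0,0,0,-0.99,-0.3, -0.01,0.008,0,0,0,-0.99,-0.3, -0.01,0.008,0,0,0,-0.99,-0.3, -0.01,0.008,0,0,0,-0.99,-0.3, -0.01,0.008,0.08,0,0,-0.99,-0.3, -0.01,0.008,0.15,0,0,-0.99,-0.3, -0.01,0.008,0.2,0,0,-0.99,-0.3, -0.01,0.008,0.207,0,0,-0.99,-0.3, -0.01,0.008,0.207,0,0,-0.99,-0.3, -0.01,0.008,0.207,0,0,-0.99,1, -0.01,0.008,0.207,0,0,-0.99,1, -0.01,0.008,0.207,0,0,-0.99,1, -0.01,0.008,0.207,0,0,-0.99,1, -0.01,0.008,0.207,0,0,-0.99,1, -0.01,0.008,0.207,0,0,-0.99,1]' 40
python3 -c "
from h import *
say(); goto(.5279,.4137,.12,np.radians(85));goto(.5279,.4137,.060,np.radians(85))"
```

```text
time_s: 23.4
eef_pos: [0.5479, 0.1604, 0.0339]
ee_rot: [-0.041, 0.999, 0.002, 0.003]
wrist_force: [0.7, 1.5, 6.2]
gripper_width: 0.0296
23.4 [0.5479 0.1604 0.0339] yaw 94.68 F [0.68 1.51 6.21] w 0.0296
shift [-0.0024  0.5088 -0.1705] turn [0.0047 0.0069 0.2151] q6 -1.41 yaw 94.7 -> 85.0
shift [-0.0017  0.5084 -0.0506] turn [0.0047 0.0069 0.2151] q6 -1.41 yaw 94.7 -> 85.0
```

```bash
python3 -m creep '[0,0,-0.08,0,0,0,1, 0,0,-0.18,0,0,0,1, -0.006,0.509,-0.18,0,0,0.215,1, -0.006,0.509,-0.18,0,0,0.215,1, -0.006,0.509,-0.18,0,0,0.215,1, -0.006,0.509,-0.18,0,0,0.215,1, -0.006,0.509,-0.18,0,0,0.215,1, -0.006,0.509,-0.18,0,0,0.215,1, -0.006,0.509,-0.18,0,0,0.215,1, -0.006,0.509,-0.12,0,0,0.215,1, -0.006,0.509,-0.07,0,0,0.215,1, -0.006,0.509,-0.07,0,0,0.215,1, -0.006,0.509,-0.07,0,0,0.215,1]'
python3 -c "
from h import *
say(); goto(.5279,.4137,.037,np.radians(85))"
```

```text
time_s: 24.7
eef_pos: [0.5273, 0.4111, 0.0663]
ee_rot: [0.044, 0.999, -0.0, -0.001]
wrist_force: [0.8, -0.1, -2.4]
gripper_width: 0.0291
24.7 [0.5273 0.4111 0.0663] yaw 84.95 F [ 0.8  -0.1  -2.38] w 0.0291
shift [-0.0008  0.0052  0.0585] turn [-0.0003 -0.0018 -0.001 ] q6 -0.86 yaw 85.0 -> 85.0
```

```bash
python3 -m creep '[0,0.004,0.03,0,0,0,1, 0,0.004,0.045,0,0,0,1, 0,0.004,0.054,0,0,0,1, 0,0.004,0.058,0,0,0,1, 0,0.004,0.058,0,0,0,1, 0,0.004,0.058,0,0,0,1]'; python3 -c "
from h import *
say()"
python3 -m creep '[0,0,0,0,0,0,-0.3, 0,0,0,0,0,0,-0.3, 0,0,0,0,0,0,-0.3, 0,0,-0.05,0,0,0,-0.3, 0,0,-0.12,0,0,0,-0.3, 0,0,-0.2,0,0,0,-0.3, 0,0,-0.2,0,0,0,-0.3]'
python3 -c "
from h import *
say(); goto(.487,-.0485,.13,np.radians(87.5));goto(.487,-.0485,.030,np.radians(87.5))"
```

```text
time_s: 25.3
eef_pos: [0.5282, 0.4157, 0.0383]
ee_rot: [0.043, 0.999, 0.001, 0.001]
wrist_force: [0.4, -0.1, -2.2]
gripper_width: 0.0295
25.3 [0.5282 0.4157 0.0383] yaw 85.04 F [ 0.36 -0.09 -2.23] w 0.0295
time_s: 26.0
eef_pos: [0.532, 0.4182, 0.1462]
ee_rot: [0.043, 0.999, 0.005, 0.006]
wrist_force: [1.4, 1.3, 1.9]
gripper_width: 0.0556
26.0 [0.532  0.4182 0.1462] yaw 85.04 F [1.36 1.29 1.91] w 0.0556
shift [ 0.0092 -0.938   0.0222] turn [ 0.0135  0.0138 -0.0548] q6 -0.86 yaw 85.0 -> 87.5
shift [ 0.0113 -0.9401  0.2222] turn [ 0.0135  0.0138 -0.0548] q6 -0.86 yaw 85.0 -> 87.5
```

```bash
python3 -m creep '[0.01,-0.939,0.0,0,0,-0.055,-0.3, 0.01,-0.939,0.0,0,0,-0.055,-0.3, 0.01,-0.939,0.0,0,0,-0.055,-0.3, 0.01,-0.939,0.0,0,0,-0.055,-0.3, 0.01,-0.939,0.0,0,0,-0.055,-0.3, 0.01,-0.939,0.0,0,0,-0.055,-0.3, 0.01,-0.939,0.0,0,0,-0.055,-0.3, 0.01,-0.939,0.0,0,0,-0.055,-0.3, 0.01,-0.939,0.0,0,0,-0.055,-0.3, 0.01,-0.939,0.0,0,0,-0.055,-0.3, 0.01,-0.939,0.0,0,0,-0.055,-0.3, 0.01,-0.939,0.0,0,0,-0.055,-0.3]'
python3 - <<'E'
from h import *
say()
goto(.487,-.0485,.13,np.radians(87.5));goto(.487,-.0485,.030,np.radians(87.5))
look("pics/j.png",110,180,160,145,[(.6855,.0141,-85,.004),(.674,.1294,-85,.004),(.5282,.4157,175,.004),C["c3"]])
E
```

```text
time_s: 27.2
eef_pos: [0.4822, -0.0522, 0.137]
ee_rot: [0.023, 1.0, 0.001, 0.0]
wrist_force: [1.3, 0.2, 0.7]
gripper_width: 0.0556
27.2 [ 0.4822 -0.0522  0.137 ] yaw 87.41 F [1.27 0.15 0.74] w 0.0556
shift [-0.0092  0.0079  0.014 ] turn [ 0.0033  0.0009 -0.0021] q6 -1.69 yaw 87.4 -> 87.5
shift [-0.0091  0.0074  0.214 ] turn [ 0.0033  0.0009 -0.0021] q6 -1.69 yaw 87.4 -> 87.5
```

View pics/j.png

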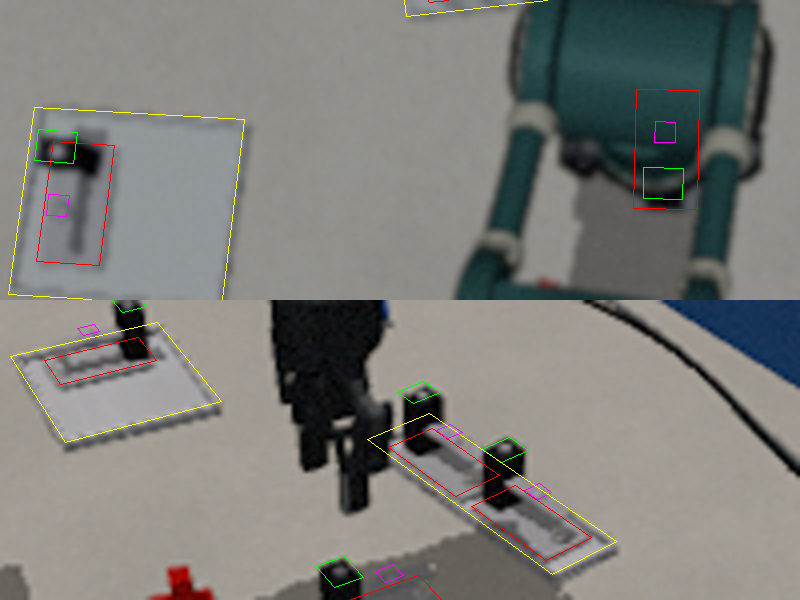

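Clamp 1 lies flat in the square tray (side crop, post at about (132,330)), and clamp 3 is unmoved. I'll pick up clamp 3.

```bash
python3 -m creep '[-0.008,0.006,0.08,0,0,0,-0.3, -0.008,0.006,0.15,0,0,0,-0.3, -0.008,0.006,0.2,0,0,0,-0.3, -0.008,0.006,0.212,0,0,0,-0.3, -0.008,0.006,0.212,0,0,0,-0.3, -0.008,0.006,0.212,0,0,0,-0.3, -0.008,0.006,0.212,0,0,0,1, -0.008,0.006,0.212,0,0,0,1, -0.008,0.006,0.212,0,0,0,1, -0.008,0.006,0.212,0,0,0,1, -0.008,0.006,0.212,0,0,0,1, -0.008,0.006,0.212,0,0,0,1]' 40
python3 -c "
from h import *
say(); goto(.449,.337,.12,np.radians(85));goto(.449,.337,.065,np.radians(85))"
```

```text
time_s: 28.5
eef_pos: [0.4879, -0.0491, 0.0328]
ee_rot: [0.022, 1.0, 0.001, 0.002]
wrist_force: [-0.3, 3.6, 6.1]
gripper_width: 0.0293
28.5 [ 0.4879 -0.0491  0.0328] yaw 87.48 F [-0.28  3.65  6.11] w 0.0293
shift [ 0.1111  0.7684 -0.173 ] turn [0.003  0.0045 0.0552] q6 -1.68 yaw 87.5 -> 85.0
shift [ 0.1115  0.7682 -0.063 ] turn [0.003  0.0045 0.0552] q6 -1.68 yaw 87.5 -> 85.0
```

```bash
python3 -m creep '[0,0,-0.08,0,0,0,1, 0,0,-0.18,0,0,0,1, 0.11,0.768,-0.18,0,0,0.055,1, 0.11,0.768,-0.18,0,0,0.055,1, 0.11,0.768,-0.18,0,0,0.055,1, 0.11,0.768,-0.18,0,0,0.055,1, 0.11,0.768,-0.18,0,0,0.055,1, 0.11,0.768,-0.18,0,0,0.055,1, 0.11,0.768,-0.18,0,0,0.055,1, 0.11,0.768,-0.18,0,0,0.055,1, 0.11,0.768,-0.18,0,0,0.055,1, 0.11,0.768,-0.18,0,0,0.055,1, 0.11,0.768,-0.12,0,0,0.055,1, 0.11,0.768,-0.07,0,0,0.055,1, 0.11,0.768,-0.07,0,0,0.055,1, 0.11,0.768,-0.07,0,0,0.055,1]'
python3 -c "
from h import *
say(); goto(.449,.337,.0362,np.radians(85))"
```

```text
time_s: 30.1
eef_pos: [0.4478, 0.3351, 0.0664]
ee_rot: [0.044, 0.999, 0.0, -0.0]
wrist_force: [0.9, 1.1, -1.6]
gripper_width: 0.0292
30.1 [0.4478 0.3351 0.0664] yaw 84.94 F [ 0.88  1.09 -1.58] w 0.0292
shift [-0.0021  0.0039  0.0604] turn [ 0.0006 -0.0013 -0.0013] q6 -0.89 yaw 84.9 -> 85.0
```

```bash
python3 -m creep '[0,0.002,0.03,0,0,0,1, 0,0.002,0.045,0,0,0,1, 0,0.002,0.054,0,0,0,1, 0,0.002,0.06,0,0,0,1, 0,0.002,0.06,0,0,0,1, 0,0.002,0.06,0,0,0,1]'; python3 -c "
from h import *
say()"
python3 -m creep '[0,0,0,0,0,0,-0.3, 0,0,0,0,0,0,-0.3, 0,0,0,0,0,0,-0.3, 0,0,-0.05,0,0,0,-0.3, 0,0,-0.12,0,0,0,-0.3, 0,0,-0.22,0,0,0,-0.3, 0,0,-0.28,0,0,0,-0.3]'
python3 - <<'E'
from h import *
say(); o=[]
E2=[(.474,-.3415,.089),(.491,-.4277,.063)]
for n,(u,v) in dict(top=(345,190),side=(265,250)).items():
    s=bot.snapshot(n); c=cv2.resize(s["frame"][v:v+75,u:u+100],(800,600) if 0 else None,fx=5.3,fy=5.3,interpolation=2)
    for X in E2: cv2.circle(c,tuple(np.int32((w2p(s,X)-(u,v))*5.3)),2,(0,0,255),-1)
    o.append(c)
    c=cv2.resize(s["frame"][145:220,(110 if n=="top" else 160):(110 if n=="top" else 160)+150],None,fx=2.6,fy=2.6,interpolation=2)
    if n=="top": c=cv2.resize(s["frame"][195:270,100:200],None,fx=3.9,fy=5.3,interpolation=2)
    o.append(cv2.resize(c,(265,397)) if n=="top" else cv2.resize(c,(265,398)))
cv2.imwrite("pics/k.png",np.vstack([np.hstack([o[0],o[1][:397]]),np.hstack([o[2],o[3][:397]])]) )
E
```

```text
time_s: 30.7
eef_pos: [0.4485, 0.3381, 0.037]
ee_rot: [0.043, 0.999, 0.001, 0.001]
wrist_force: [-0.4, 0.1, -1.1]
gripper_width: 0.0292
30.7 [0.4485 0.3381 0.037 ] yaw 85.04 F [-0.43  0.08 -1.13] w 0.0292
time_s: 31.4
eef_pos: [0.4496, 0.3385, 0.1808]
ee_rot: [0.043, 0.999, 0.002, 0.002]
wrist_force: [0.2, 0.4, 0.2]
gripper_width: 0.0556
31.4 [0.4496 0.3385 0.1808] yaw 85.04 F [0.16 0.41 0.24] w 0.0556Traceback (most recent call last):
  File "<stdin>", line 11, in <module>
    return _nx.concatenate(arrs, 1, dtype=dtype, casting=casting)
           ~~~~~~~~~~~~~~~^^^^^^^^^^^^^^^^^^^^^^^^^^^^^^^^^^^^^^^
ValueError: all the input array dimensions except for the concatenation axis must match exactly, but along dimension 0, the array at index 0 has size 398 and the array at index 1 has size 397
```

Run:
```python
from h import *
R=[]
for n,(u,v) in dict(top=(348,195),side=(268,255)).items():
    s=bot.snapshot(n); c=cv2.resize(s["frame"][v:v+60,u:u+90],(540,300) if 0 else (450,300),interpolation=2)
    for X in[(.474,-.3415,.089),(.491,-.4277,.063)]: cv2.circle(c,tuple(np.int32((w2p(s,X)-(u,v))*5)),2,(0,0,255),-1)
    p=(105,195) if n=="top" else (155,140)
    R.append(np.hstack([c,cv2.resize(s["frame"][p[1]:p[1]+75,p[0]:p[0]+87],(348,300),interpolation=2)]))
cv2.imwrite("pics/k.png",np.vstack(R))
```

```text
(no output)
```

View pics/k.png

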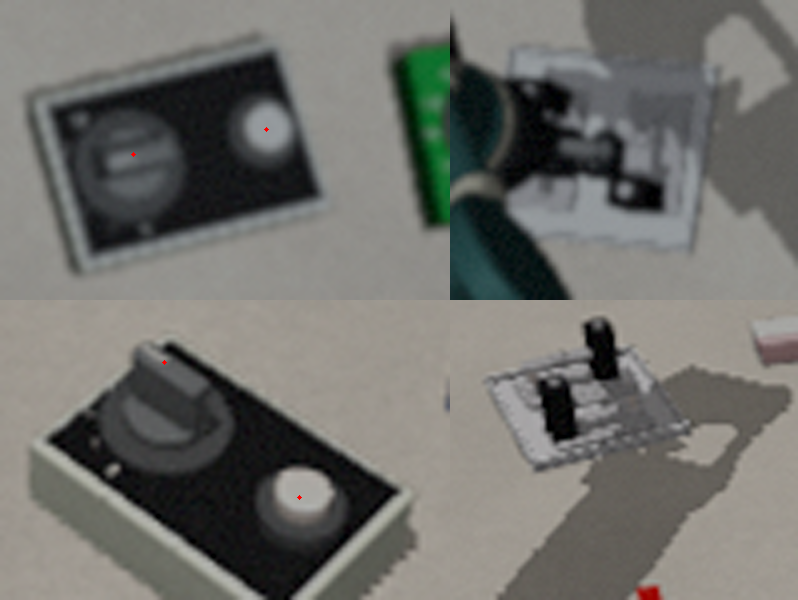

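Both sound clamps lie flat in the square tray (lower-right panel, posts at (557,405) and (600,345)). On the dial, the white line is at the bar's left end, top crop (118,160). The end marks are at (147,229), which is "none" at the counter-clockwise end, and (78,120), which is "five". The pointer therefore reads about three, and it needs one click counter-clockwise. I'll refine the dial and button positions.

Run:
```python
from h import *
t=bot.snapshot("top"); s=bot.snapshot("side")
T=lambda u,v,z:p2w(t,348+u/5,195+v/5,z)[:2].round(4); S=lambda u,v,z:p2w(s,268+u/5,255+v/5,z)[:2].round(4)
print("bar ctr",T(141,156,.089),S(177,67,.089)); a,b=T(103,163,.089),T(180,150,.089); print("bar heading",np.degrees(np.arctan2(*(b-a)[::-1])),np.linalg.norm(b-a))
c,d=S(143,47,.089),S(207,86,.089);print("side bar",np.degrees(np.arctan2(*(d-c)[::-1])),np.linalg.norm(d-c))
print("btn",T(267,128,.063),S(303,190,.063))
D=T(129,166,.055); print("disk",D)
for m in((78,120),(147,229)): q=T(*m,.045)-D; print("mark",np.degrees(np.arctan2(q[1],q[0])),np.linalg.norm(q))
for m in((112,170),(95,140)): q=S(*m,.045)-D; print("smark",np.degrees(np.arctan2(q[1],q[0])),np.linalg.norm(q))
goto(.472,-.347,.14,np.radians(12.6)); goto(.472,-.347,.064,np.radians(12.6))
```

```text
bar ctr [ 0.4729 -0.3459] [ 0.4774 -0.3471]
bar heading -81.92244649645363 0.046258945080924624
side bar -74.6938610259101 0.03939746184717994
btn [ 0.4917 -0.4278] [ 0.4954 -0.4249]
disk [ 0.4721 -0.345 ]
mark 41.552613148134796 0.041157380869049465
mark -164.74488129694217 0.038765964453370744
smark -167.7748773242642 0.036835309147610025
smark 158.47960298277954 0.034075504398321084
shift [-0.1678 -1.3584  0.0698] turn [-8.0000e-04 -1.9000e-03  1.6097e+00] q6 -0.88 yaw 85.0 -> 12.6
shift [-0.1681 -1.3585  0.2218] turn [-8.0000e-04 -1.9000e-03  1.6097e+00] q6 -0.88 yaw 85.0 -> 12.6
```

```bash
python3 -m creep '[-0.15,-0.95,0.04,0,0,0.8,-0.3, -0.15,-0.95,0.04,0,0,0.8,-0.3, -0.15,-0.95,0.04,0,0,0.8,-0.3, -0.15,-0.95,0.04,0,0,0.8,-0.3, -0.15,-0.95,0.04,0,0,0.8,-0.3, -0.15,-0.95,0.04,0,0,0.8,-0.3, -0.15,-0.95,0.04,0,0,0.8,-0.3, -0.15,-0.95,0.04,0,0,0.8,-0.3, -0.15,-0.95,0.04,0,0,0.8,-0.3, -0.15,-0.95,0.04,0,0,0.8,-0.3, -0.15,-0.95,0.04,0,0,0.8,-0.3, -0.15,-0.95,0.04,0,0,0.8,-0.3]'
python3 -c "
from h import *
say(); goto(.474,-.346,.14,np.radians(12));goto(.474,-.346,.064,np.radians(12))"
```

```text
time_s: 32.9
eef_pos: [0.4803, -0.1421, 0.1538]
ee_rot: [0.351, 0.936, 0.001, -0.002]
wrist_force: [0.3, 0.6, -0.4]
gripper_width: 0.0554
32.9 [ 0.4803 -0.1421  0.1538] yaw 48.9 F [ 0.35  0.61 -0.36] w 0.0554
shift [-0.2587 -0.3156  0.0262] turn [-0.001  -0.0063  0.82  ] q6 -1.19 yaw 48.9 -> 12.0
shift [-0.2595 -0.3157  0.1781] turn [-0.001  -0.0063  0.82  ] q6 -1.19 yaw 48.9 -> 12.0
```

```bash
python3 -m creep '[-0.259,-0.316,0.02,0,0,0.82,-0.3, -0.259,-0.316,0.02,0,0,0.82,-0.3, -0.259,-0.316,0.02,0,0,0.82,-0.3, -0.259,-0.316,0.02,0,0,0.82,-0.3, -0.259,-0.316,0.02,0,0,0.82,-0.3, -0.259,-0.316,0.02,0,0,0.82,-0.3, -0.259,-0.316,0.02,0,0,0.82,-0.3, -0.259,-0.316,0.09,0,0,0.82,-0.3, -0.259,-0.316,0.14,0,0,0.82,-0.3, -0.259,-0.316,0.165,0,0,0.82,-0.3, -0.259,-0.316,0.17,0,0,0.82,-0.3, -0.259,-0.316,0.17,0,0,0.82,-0.3]'
python3 -c "
from h import *
say(); goto(.474,-.346,.065,np.radians(12))
bot.snapshot('side');say()"
```

```text
time_s: 34.1
eef_pos: [0.4764, -0.3453, 0.0707]
ee_rot: [0.628, 0.778, 0.001, -0.0]
wrist_force: [-0.0, -0.5, 0.5]
gripper_width: 0.0553
34.1 [ 0.4764 -0.3453  0.0707] yaw 12.22 F [-0.03 -0.45  0.47] w 0.0553
shift [-0.0004 -0.005   0.0114] turn [ 0.0013 -0.0025  0.0049] q6 -0.89 yaw 12.2 -> 12.0
34.15 [ 0.4769 -0.346   0.0715] yaw 12.2 F [-0.32  0.45 -0.17] w 0.0555
```

```bash
python3 -m creep '[0,-0.004,0.01,0,0,0,-0.3, 0,-0.004,0.01,0,0,0,0.2, 0,-0.004,0.01,0,0,0,1, 0,-0.004,0.01,0,0,0,1, 0,-0.004,0.01,0,0,0,1, 0,-0.004,0.01,0,0,0,1, 0,-0.004,0.01,0,0,0,1]' 30; python3 -c "
from h import *
say();print(bot.read_state()['torque'])"
python3 -m creep '[0,0,0,0,0,-0.15,1, 0,0,0,0,0,-0.3,1, 0,0,0,0,0,-0.45,1, 0,0,0,0,0,-0.6,1, 0,0,0,0,0,-0.68,1, 0,0,0,0,0,-0.68,1, 0,0,0,0,0,-0.68,1, 0,0,0,0,0,-0.68,1]'
python3 -c "
from h import *
say();print(bot.read_state()['torque'])"
```

```text
time_s: 34.85
eef_pos: [0.475, -0.3468, 0.0661]
ee_rot: [0.628, 0.778, 0.001, 0.001]
wrist_force: [3.3, 1.6, 1.8]
gripper_width: 0.0131
34.85 [ 0.475  -0.3468  0.0661] yaw 12.13 F [3.35 1.6  1.82] w 0.0131
[ 0.32018682 -0.45545895  0.05135608]
time_s: 35.65
eef_pos: [0.4765, -0.3461, 0.0662]
ee_rot: [0.401, 0.916, 0.002, 0.002]
wrist_force: [7.8, 4.2, 1.2]
gripper_width: 0.0132
35.65 [ 0.4765 -0.3461  0.0662] yaw 42.69 F [7.84 4.21 1.21] w 0.0132
[ 0.63307989 -1.22043751 -0.00718157]
```

Turned one click. I'll release the dial, lift, move clear and check it.

```bash
python3 -m creep '[0,0,0,0,0,0,-0.3, 0,0,0,0,0,0,-0.3, 0,0,-0.03,0,0,0,-0.3, 0,0,-0.1,0,0,0,-0.3, 0,0,-0.2,0,0,0,-0.3, 0.2,0.3,-0.2,0,0,0,1, 0.2,0.3,-0.2,0,0,0,1, 0.2,0.3,-0.2,0,0,0,1, 0.2,0.3,-0.2,0,0,0,1, 0.2,0.3,-0.2,0,0,0,1]'
python3 - <<'E'
from h import *
say(); R=[]
for n,(u,v) in dict(top=(348,195),side=(268,255)).items():
    s=bot.snapshot(n); c=cv2.resize(s["frame"][v:v+60,u:u+90],(450,300),interpolation=2)
    p=(105,150) if n=="top" else (155,140)
    R.append(np.hstack([c,cv2.resize(s["frame"][p[1]:p[1]+112,p[0]:p[0]+130],(348,300),interpolation=2)]))
cv2.imwrite("pics/l.png",np.vstack(R))
goto(.4935,-.4265,.10); goto(.4935,-.4265,.064)
E
```

```text
time_s: 36.65
eef_pos: [0.5166, -0.1684, 0.1669]
ee_rot: [0.399, 0.917, 0.001, 0.0]
wrist_force: [-1.5, -0.4, -0.3]
gripper_width: 0.0001
36.65 [ 0.5166 -0.1684  0.1669] yaw 42.95 F [-1.46 -0.42 -0.34] w 0.0001
shift [-0.343  -0.3806  0.133 ] turn [ 0.0018  0.0002 -0.    ] q6 -1.12 yaw 42.8 -> 42.8
shift [-0.343  -0.3807  0.205 ] turn [ 0.0018  0.0002 -0.    ] q6 -1.12 yaw 42.8 -> 42.8
```

View pics/l.png

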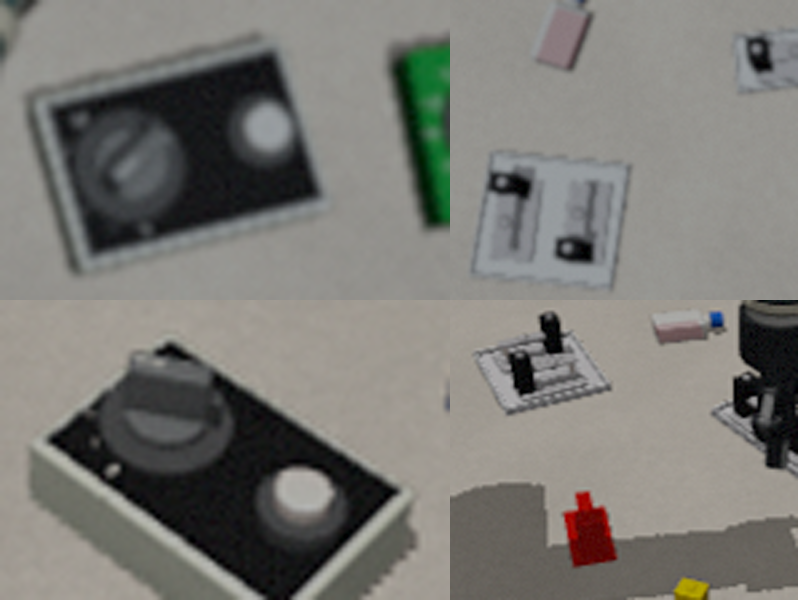

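The dial's white line now points to heading ≈133°, which is two clicks from the dash and three from the last dot, so it reads two. Both sound clamps are flat in the square tray. Now the record button at (0.4935, -0.4265).

```bash
python3 -m creep '[-0.343,-0.381,0.12,0,0,0,1, -0.343,-0.381,0.12,0,0,0,1, -0.343,-0.381,0.12,0,0,0,1, -0.343,-0.381,0.12,0,0,0,1, -0.343,-0.381,0.12,0,0,0,1, -0.343,-0.381,0.12,0,0,0,1, -0.343,-0.381,0.12,0,0,0,1, -0.343,-0.381,0.18,0,0,0,1, -0.343,-0.381,0.2,0,0,0,1, -0.343,-0.381,0.21,0,0,0,1, -0.343,-0.381,0.218,0,0,0,1, -0.343,-0.381,0.222,0,0,0,1, -0.343,-0.381,0.222,0,0,0,1, -0.343,-0.381,0.222,0,0,0,1, -0.343,-0.381,0.222,0,0,0,1]'
python3 -c "
from h import *
say()
for i in range(2): bot.snapshot('side'); say()"
```

```text
time_s: 38.25
eef_pos: [0.4919, -0.4253, 0.0612]
ee_rot: [0.4, 0.916, 0.001, -0.002]
wrist_force: [-13.8, 9.0, 32.1]
gripper_width: 0.0001
38.25 [ 0.4919 -0.4253  0.0612] yaw 42.83 F [-13.79   9.01  32.07] w 0.0001
38.3 [ 0.4919 -0.4253  0.0612] yaw 42.83 F [-14.91   8.95  32.37] w 0.0003
38.35 [ 0.4919 -0.4253  0.0612] yaw 42.83 F [-14.55   8.93  31.4 ] w -0.0001
```

The force reads 32 N at z=0.0612, which is higher than expected, so I'll look before going on.

Run:
```python
from h import *
s=bot.snapshot("side"); t=bot.snapshot("top"); R=[]
e=bot.read_state()["eef_pos"]
for q,(u,v) in((s,(268,235)),(t,(360,185))):
    c=cv2.resize(q["frame"][v:v+80,u:u+66],(396,480),interpolation=2); p=(w2p(q,e)-(u,v))*6; cv2.circle(c,tuple(np.int32(p)),2,(0,0,255),-1)
    p=(w2p(q,[.4935,-.4265,.057])-(u,v))*6; cv2.circle(c,tuple(np.int32(p)),2,(0,255,0),-1); R.append(c)
cv2.imwrite("pics/m.png",np.hstack(R))
```

```text
(no output)
```

View pics/m.png

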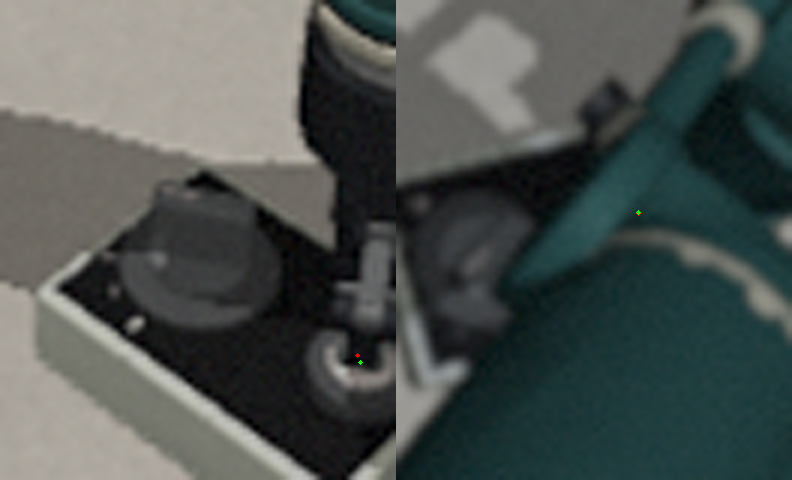

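The finger is on the white button alone, and 32 N against a spring that needs about 5 N means it is on its stop. I'll lift off and retreat.

```bash
python3 -m creep '[0,0,-0.02,0,0,0,1, 0,0,-0.06,0,0,0,1, 0,0,-0.16,0,0,0,1, 0,0,-0.26,0,0,0,1, 0.4,0.1,-0.3,0,0,0,1, 0.4,0.1,-0.3,0,0,0,1, 0.4,0.1,-0.3,0,0,0,1, 0.4,0.1,-0.3,0,0,0,1, 0.4,0.1,-0.3,0,0,0,1, 0.4,0.1,-0.3,0,0,0,1]'
python3 - <<'E'
from h import *
say(); t=bot.snapshot("top"); s=bot.snapshot("side")
a=cv2.resize(t["frame"][140:260,100:420],(800,300),interpolation=2)
b=cv2.resize(s["frame"][255:315,268:358],(450,300),interpolation=2)
c=cv2.resize(s["frame"][140:250,160:345],(350,300),interpolation=2)
cv2.imwrite("pics/n.png",np.vstack([a,np.hstack([b,c])]))
E
```

```text
time_s: 39.45
eef_pos: [0.3934, -0.2442, 0.2056]
ee_rot: [0.4, 0.917, 0.001, 0.001]
wrist_force: [0.5, -0.5, 0.1]
gripper_width: 0.0003
39.45 [ 0.3934 -0.2442  0.2056] yaw 42.88 F [ 0.48 -0.54  0.06] w 0.0003
```

View pics/n.png

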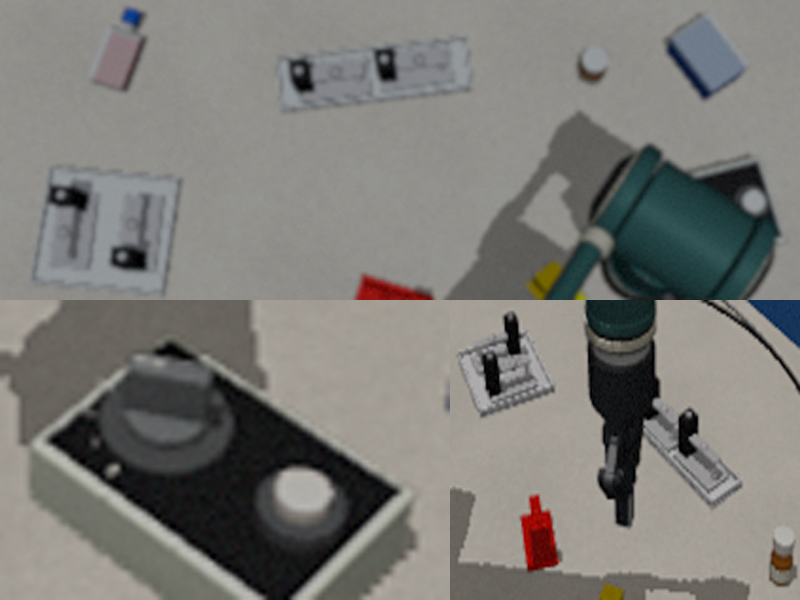

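Run:
```python
from h import *
t=bot.snapshot("top"); s=bot.snapshot("side")
for z in(.055,.059,.063,.067,.071):
    a=p2w(t,348+267/5,195+128/5,z);b=p2w(s,268+303/5,255+190/5,z); print(z,a[:2].round(4),b[:2].round(4),np.linalg.norm(a-b).round(4))
```

```text
0.055 [ 0.493  -0.4299] [ 0.5005 -0.4203] 0.0122
0.059 [ 0.4923 -0.4289] [ 0.4979 -0.4226] 0.0084
0.063 [ 0.4917 -0.4278] [ 0.4954 -0.4249] 0.0047
0.067 [ 0.4911 -0.4268] [ 0.4928 -0.4273] 0.0018
0.071 [ 0.4904 -0.4258] [ 0.4903 -0.4296] 0.0038
```

Triangulation puts the button's top at z≈0.067 when up. So 0.0612 under load is its full 6 mm of travel. I'll hand in the job.

```bash
python3 -c "
from h import *
say(); print(bot.close_job())"
```

```text
39.65 [ 0.3946 -0.2469  0.205 ] yaw 42.72 F [-0.23 -0.86  0.16] w -0.0002
the job is handed in; nothing more can be done
None
```

I tested all four clamps, sorted them into their trays, set the dial and pressed the record button. The job was handed in at about 39.7 s of robot time; no verdict is reported. Clamps are numbered left to right as seen in the top view, so they may not match the task's labels.

| Clamp | Force | Dome sank | Verdict | Tray |
|---|---|---|---|---|
| 1 | about 5 N | about 4 mm | sound | near-square |
| 2 | about 4.6 N | about 8 mm | tired | long narrow |
| 3 | about 4.8 N | about 4 mm | sound | near-square |
| 4 | about 4.7 N | about 8.4 mm | tired | long narrow |

- **Dial:** it started at three and I turned it one click counter-clockwise to two. The pointer's angle to the marks agrees with two.
- **Record button:** it stopped at z = 0.0612 under 32 N, about 4 mm higher than the stated dimensions imply. Triangulating from both cameras puts its top at about 0.067 when up, so I take that as the full 6 mm of travel. It came back up afterwards.
- **Last picture:** two clamps stand upright in each tray, and the flask, tip box and jar look unmoved. The arm was clear, with the wrist force near zero. I judged flatness and the button's return from pictures only. I did not read the pin depths separately; they follow from the dome travel.

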